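Hang the brine dipper on the utensil carousel

TASK

The brine dipper (the deep round cup on an upright flat handle) has drained; put it away on the utensil carousel. Turn the carousel so that its one empty hook points straight towards the robot's edge of the table, then hang the dipper on that hook by the slot in its handle and let go, so that it hangs still with the hook still at the front. Leave the masher standing in the tray, keep the other five utensils on their hooks, and do not shift or tip the jars, bottle, tub and small pot.

Things in the scene. Friction and masses are not known exactly. Their poses are not given: they have to be found in the camera images.
- carousel: fixed steel stand of the utensil carousel: round foot 170 mm across, 18 mm high, slim post 18 mm across. Origin on the vertical turning axis at table height; its axes are those of the world (-x points to the robot's edge of the table). It stands on the left or the right half of the table.
- rotor: crown of the carousel: a disc 92 mm across with six radial hooks 60 degrees apart. Turns about the vertical axis either way without end, friction about 0.07 N m, stays where left. Its own +x axis points along the one empty hook (along world -x when that is at the front). Origin on the axis at table height. Top of disc and hooks 305 mm, of the hooks' lips 318 mm above the table.
- free_hook (a point): seat of the empty hook, 98 mm out from the axis, 305 mm above the table: the middle of the top of a level flat bar 8 mm wide, 4 mm thick, that runs radially out to 110 mm, where its end turns up into a lip 13 mm higher than the bar's top, leaning out to 115 mm. x points radially outward, y along the circumference, z up.
- turn_knob (a point): middle of the black round knob on top of the crown, on the turning axis, 345 mm above the table: 40 mm across, from 325 to 364 mm high, straight-sided from 332 to 357 mm; turning it turns the crown. It can be gripped from above at any angle.
- dipper_eye (a point): brine dipper (steel, about 0.2 kg): centre of the hanging slot near the top of its flat upright handle, 251 mm above its underside, 24 mm below the top. Handle 28 mm wide (along y), 4 mm thick (x). Slot 18 mm wide (y), 34 mm high, open along x; 7 mm bar above it. Hung, this point is 17 mm below the hook bar's top. Grip from above across the 28 mm width, at the slot or just below.
- dipper: the same dipper; origin on its underside below the slot, axes as for dipper_eye. Below 140 mm the handle cranks to -x, to the side of a flat-bottomed cup 70 mm across and 70 mm high whose axis is 5.5 mm towards +x from the slot, so that it hangs plumb. It stands upright in the tray; it may hang either way round.
- tray: shallow steel draining tray, fixed, 265 mm (x) by 162 mm (y), 30 mm high with a lip 12 mm wide round it, floor 3 mm above the table; origin at its centre at table height. Dipper and masher stand in it, one towards each short end (either way round), at least 124 mm apart.
- masher_eye (a point): flat-plate masher, standing upright in the tray; not to be moved. Centre of the slot in its handle, 216 mm above its underside: the same 28 mm strap handle (top at 240 mm) on two wires, with a flat round perforated plate 80 mm across at its foot instead of a cup.
- masher: the same masher; origin at the centre of its underside.
- jar_beet: clip-top glass jar of dark red pickle, 90 mm across, 165 mm high, stands between the tray and the carousel. Origin at the centre of its underside.
- jar_onion: clip-top glass jar with pale contents, 90 mm across, 140 mm high, behind the other. Origin at the centre of its underside.
- jar_carrot: clip-top glass jar of orange pickle, 100 mm across, 180 mm high, at one side of the table. Origin at the centre of its underside.
- ramekin: small open steel pot, 80 mm across the rim, 38 mm high, in front of the jars. Origin at the centre of its underside.
- spice_tub: white lidded plastic tub, 88 mm across, 70 mm high, at the right. Origin at the centre of its underside.
- water_bottle: clear bottle with a red cap, 72 mm across, 223 mm high, at one side of the table. Origin at the centre of its underside.
- turner: steel turner, hanging loose by the slot of its flat handle on the hook 60 degrees round from the empty one (anticlockwise from above); slotted rectangular blade 74 mm wide, about 260 mm long. Origin at the top of its slot, where it rests on the hook's bar, 305 mm above the table.
- skimmer: steel skimmer, hanging loose by the slot of its flat handle on the hook 120 degrees round from the empty one (anticlockwise from above); round perforated disc 80 mm across, about 260 mm long. Origin at the top of its slot, where it rests on the hook's bar, 305 mm above the table.
- spoon: steel spoon, hanging loose by the slot of its flat handle on the hook 180 degrees round from the empty one (anticlockwise from above); oval slotted spoon 58 mm wide, about 260 mm long. Origin at the top of its slot, where it rests on the hook's bar, 305 mm above the table.
- fork: steel fork, hanging loose by the slot of its flat handle on the hook 240 degrees round from the empty one (anticlockwise from above); two-pronged fork 34 mm wide, about 260 mm long. Origin at the top of its slot, where it rests on the hook's bar, 305 mm above the table.
- whisk: steel whisk, hanging loose by the slot of its flat handle on the hook 300 degrees round from the empty one (anticlockwise from above); balloon whisk 58 mm across, about 260 mm long. Origin at the top of its slot, where it rests on the hook's bar, 305 mm above the table.
Not all that is in view belongs to the job. Leave any blue or red look-alike of the skimmer alone.

How it is judged:
By the outcome, as a careful person would: the job done as asked, in the order asked, and still so for the second after the job is handed in, with the robot touching nothing.
It also fails if it takes over 64 s, if anything falls off the work surface, if the arm or the gripper's body presses on something with over 40 N, if the wrist force passes 120 N, or if a joint passes its speed limit or range.

ROBOT

A 6-joint arm with a two-finger parallel gripper is mounted at the origin on the work surface. World frame = base frame: x ahead of the robot, y to its left, z up, the work surface at z = 0. Lengths are in m, angles in rad, forces in N, time in s.
With the tool pointing down it reaches from about 0.375 to 0.9 m from the base axis. Payload 3.1 kg.
Tool frame: the origin (TCP) lies on the centre line of the jaws, within the pads' length; the fingertips stand 11 mm ahead of it and the grasp point (between the pads) lies 8 mm behind it; x points along the fingers, y is the direction in which the jaws open and shut, and the axes are right-handed (so a half turn about x gives the same grasp; the last joint's range is limited). The gripper opens to 87 mm and grips with 3 to 60 N. Pads are 19 mm wide; open, the fingers measure 117 mm over their backs; the gripper's body (75 mm by 190 mm) begins 51 mm behind the grasp point.
Start: joints at [1.113, 0.527, 1.433, -0, 1.181, -0.178], TCP at [0.172, 0.601, 0.234] pointing down, gripper open.
Joint ranges: [-3.08, 3.08], [-0.75, 2.2], [0.22, 2.44], [-1.43, 4.57], [0, 2.65], [-2.85, 2.85]. Speed limits (rad/s): [2.79, 2.79, 3.14, 3.14, 3.14, 3.14].

INTERFACE

Orientations are given as a unit quaternion [x, y, z, w].
In Python, from rig import robot, camera, camera_info gives the robot as it stands.
- The arm moves only by the shell command python3 -m inch 'ROWS' [FORCE]. ROWS is JSON, a list that holds one entry, the list of rows, each a list of 5 numbers: the shift along the tool's x, y, z in cm, then the turn about the tool's x in rad, then the opening, from 0 (shut) to 1 (fully open). A call has 1 to 8 rows; each row shifts and turns the pose as measured when the row begins, along the tool's axes as they then stand; what a row does not reach is not made up. A row lasts 1/12 s, in which the tool goes at most 41.7 mm and 7.16 degrees, less where a joint would pass 70% of its speed; a pose out of reach is approached as far as the arm can. A call with a gripper value outside its range is refused whole. The fingers move at their own pace and stop on an object; FORCE is the grip in N (left out, the last holds). Time passes only in rows, so rows that do not move let the fingers close. It gives the time, the measured TCP pose, the force and the opening at its end, in the units of the state.
- robot.get_obs(): the state, without advancing time (a new reading comes with each control period).
- camera(name): name is "side" or "top" or "wrist"; returns the picture (384x512x3 uint8, red, green, blue); there is no depth.
- camera_info(name): a dict with "camera_matrix" (3x3 intrinsics, pixels), "dist" ([k1, k2, p1, p2, k3] as OpenCV has them; the pictures are not rectified), "rvec" (rotation vector, rad) and "tvec" (3), from world to camera coordinates, as OpenCV has them. Camera axes: x right, y down, z forward; pixel columns grow to the right and rows downward; lengths in m; the calibration is good to about 2 mm. A picture is of the moment at which its call begins: read the wrist's pose just before it. camera_info takes no time and is no camera call; for the wrist camera it gives the pose at the moment of the call.
- robot.hand_in(): hands the job in, once; it reports no verdict.
The state is a dict: "time": time; "q": joint angles; "joint_velocities": joint speeds; "joint_torque": joint torques, N m; "position": TCP position; "tool_rot": TCP orientation; "ft_force": force on the tool from outside, world axes, zero at the start; "moment": the same for the moment, N m; "grip_width": finger opening in m.
Only numpy, scipy, OpenCV 4.12 (cv2) and the standard library are available. Lean on these libraries where they do the work, as an engineer would, in place of code of your own. Each camera call takes 0.05 s, during which the arm holds its last target. There are 200 camera calls.

## Working session

There is one attempt and no reset: what is moved stays moved. The work goes in short steps, Python scripts to look and compute and a shell command to move; the robot and the scene stay as the last step left them, time stands still between calls to the robot, and variables do not carry over. Pictures are saved under pics/ and viewed, about 8 in all and at most 12, crops included, and the job is handed in when it is done.

```bash
mkdir -p pics; ls
python3 - <<'E'
from rig import robot,camera,camera_info
import cv2,numpy as np
o=robot.get_obs();print({k:np.round(v,3).tolist() for k,v in o.items()})
for n in ["side","top"]:
    im=camera(n);cv2.imwrite(f"pics/{n}0.png",im[:,:,::-1])
    i=camera_info(n);R=cv2.Rodrigues(np.array(i["rvec"]))[0];print(n,np.round(-R.T@np.array(i["tvec"]),3),np.round(R[2],3),np.round(i["camera_matrix"],1).tolist(),np.round(i["dist"],3))
a=cv2.imread("pics/side0.png");b=cv2.imread("pics/top0.png")
cv2.imwrite("pics/both0.png",cv2.resize(np.hstack([a,b]),(800,300),interpolation=cv2.INTER_AREA))
E
```

```text
pics
{'time': 0.0, 'q': [1.113, 0.528, 1.434, 0.0, 1.181, -0.179], 'joint_velocities': [0.001, -0.0, 0.003, -0.001, -0.0, -0.002], 'joint_torque': [-0.0, -44.005, -17.659, 0.063, 0.058, -0.0], 'position': [0.172, 0.6, 0.233], 'tool_rot': [0.098, 0.7, -0.099, 0.7], 'ft_force': [-0.167, 0.23, -0.07], 'moment': [0.046, -0.017, -0.033], 'grip_width': 0.087}
side [-0.226 -0.918  1.078] [ 0.496  0.63  -0.598] [[468.6, 0.0, 251.3], [0.0, 468.6, 191.2], [0.0, 0.0, 1.0]] [0.024 0.    0.    0.    0.   ]
top [ 0.394 -0.002  1.379] [ 0.094  0.003 -0.996] [[379.8, 0.0, 248.4], [0.0, 379.8, 192.7], [0.0, 0.0, 1.0]] [-0.122  0.     0.     0.     0.   ]
```

View pics/top0.png

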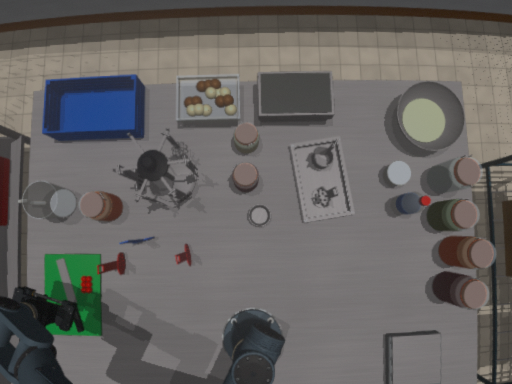

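View pics/side0.png

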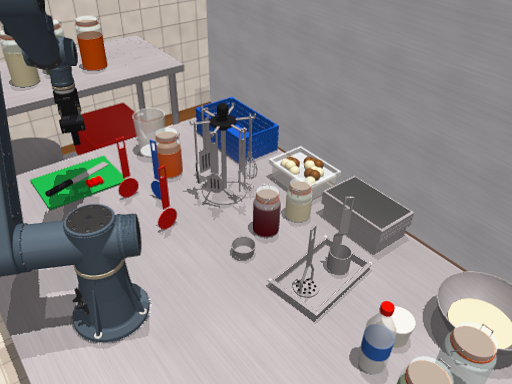

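The top view shows the carousel knob at about (152,165), the dipper cup at (322,157) at the far end of the tray, and the masher at (324,196). The red and blue look-alikes are at (137,240), (112,265) and (183,255). The side view shows the dipper handle at (347,215) and the masher handle at (311,243). Next I'll enlarge the crown and the tray.

```bash
cat > h.py <<'E'
from rig import robot,camera,camera_info
import cv2,numpy as np
from scipy.spatial.transform import Rotation as Ro
def ray(n,px,info=None):
    i=info or camera_info(n);R=cv2.Rodrigues(np.array(i["rvec"],float))[0]
    u=cv2.undistortPoints(np.array([[px]],float),np.array(i["camera_matrix"]),np.array(i["dist"]))[0,0]
    return -R.T@np.array(i["tvec"]),R.T@np.array([u[0],u[1],1])
def onz(n,px,z,info=None):
    c,d=ray(n,px,info);return c+d*(z-c[2])/d[2]
def cross(n1,p1,n2,p2):
    a,d=ray(n1,p1);b,e=ray(n2,p2)
    s=np.linalg.lstsq(np.c_[d,-e],b-a,rcond=None)[0];P,Q=a+d*s[0],b+e*s[1]
    return (P+Q)/2,np.linalg.norm(P-Q)
def proj(n,P,info=None):
    i=info or camera_info(n);return cv2.projectPoints(np.array(P,float).reshape(-1,3),np.array(i["rvec"],float),np.array(i["tvec"],float),np.array(i["camera_matrix"]),np.array(i["dist"]))[0][:,0]
def tool(P):
    "world point -> cm in tool axes from the TCP"
    o=robot.get_obs();return 100*Ro.from_quat(o["tool_rot"]).inv().apply(np.array(P)-o["position"])
E
python3 - <<'E'
import cv2,numpy as np
a=cv2.imread("pics/side0.png");b=cv2.imread("pics/top0.png")
def c(im,x,y,w,h): return cv2.resize(im[y:y+h,x:x+w],(400,300),interpolation=cv2.INTER_CUBIC)
cv2.imwrite("pics/z.png",np.vstack([np.hstack([c(b,100,120,100,75)*1,c(b,275,135,100,75)]),np.hstack([c(a,175,95,100,75),c(a,270,190,133,100)])]))
E
```

```text
(no output)
```

View pics/z.png

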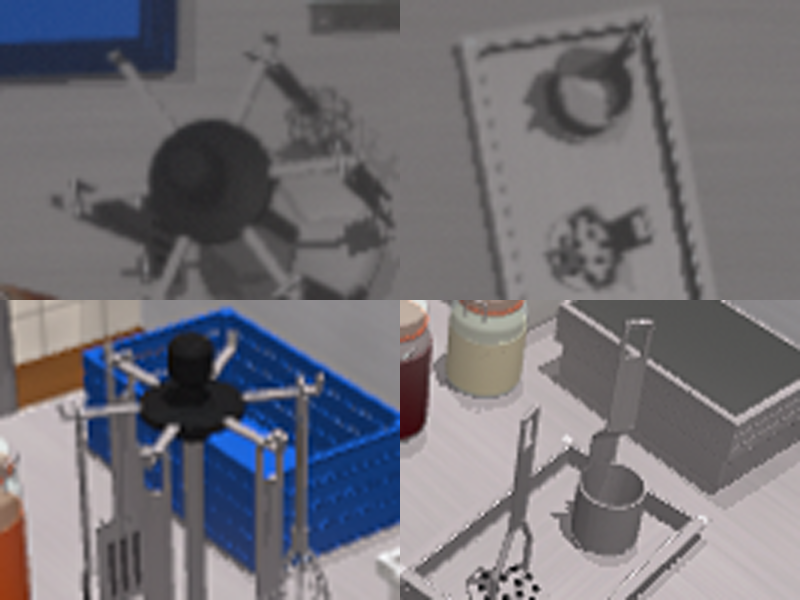

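Crown crop: the whisk is on the upper-right hook, px (167,131), and the turner is on the left hook, px (118,168). The hook between them, tip near px (130,134), carries nothing. That matches the given order, since empty +60° is the turner and −60° is the whisk, so it is the free hook. Now the numbers.

Run:
```python
from h import *
np.set_printoptions(precision=3,suppress=True)
b=cv2.imread("pics/top0.png");a=cv2.imread("pics/side0.png")
# knob/disc black mask in top crop
def blob(im,x,y,w,h,t=60):
    m=(im[y:y+h,x:x+w].max(2)<t).astype('uint8');n,l,s,c=cv2.connectedComponentsWithStats(m);k=1+np.argmax(s[1:,4]);return c[k]+[x,y],s[k]
print(blob(b,130,140,50,50),blob(a,205,95,40,40))
# top: disc (rim r46 at z .305) centroid by fit ; knob: dark small
c=onz("top",(152,165.5),.31);print("disc",c)
print("knob cross",cross("top",(148.8,162.5),"side",(222,105)))
for z,p in((.318,(128.5,133.5)),(.318,(167.5,130.5)),(.318,(118,169)),(.318,(186,160))):
    P=onz("top",p,z);print(p,P,np.linalg.norm((P-c)[:2]),np.degrees(np.arctan2(P[1]-c[1],P[0]-c[0])))
print("dip top",cross("top",(334,143.5),"side",(350,197)),"mash top",cross("top",(335,189),"side",(313.5,226)))
for n,p in(("L",(348,197)),("R",(355,197.5))):print(n,onz("side",p,.278))
print("cup rim",onz("top",(275+190/4,135+95/4),.073))
for n,p,z in(("carrot",(95,204),.18),("beet",(246,177),.165),("onion",(247,137),.14),("ram",(260,216),.038),("r1",(112,265),0.1),("r2",(183,255),.1),("bl",(137,240),.1)):print(n,onz("top",p,z))
print([onz("side",p,0) for p in((130,193),(166,225))])
print("tray corners",[onz("top",p,.03)[:2] for p in((290,144),(340,138),(353,213),(303,221))])
```

```text
(array([150.631, 167.259]), array([  0,  10,  44,  38, 869], dtype=int32)) (array([222.23, 117.92]), array([  5,   8,  26,  28, 413], dtype=int32))
disc [0.579 0.276 0.31 ]
knob cross (array([0.578, 0.27 , 0.367]), np.float64(0.0009870639091685513))
(128.5, 133.5) [0.674 0.344 0.318] 0.11664663296404489 35.877609589610366
(167.5, 130.5) [0.679 0.23  0.318] 0.10986553648729305 -24.945681317022455
(118, 169) [0.571 0.374 0.318] 0.09788968065165875 95.19441089385488
(186, 160) [0.591 0.176 0.318] 0.10073566806943494 -83.18136381126966
dip top (array([ 0.643, -0.259,  0.276]), np.float64(0.0071047573929682774)) mash top (array([ 0.508, -0.262,  0.24 ]), np.float64(0.0007053254449444728))
L [ 0.639 -0.259  0.278]
R [ 0.653 -0.273  0.278]
cup rim [ 0.631 -0.26   0.073]
carrot [0.481 0.498 0.18 ]
beet [0.56  0.008 0.165]
onion [0.697 0.002 0.14 ]
ram [ 0.437 -0.038  0.038]
r1 [0.278 0.47  0.1  ]
r2 [0.309 0.225 0.1  ]
bl [0.362 0.382 0.1  ]
[array([0.289, 0.48 , 0.   ]), array([0.307, 0.236, 0.   ])]
tray corners [array([ 0.695, -0.153]), array([ 0.715, -0.337]), array([ 0.44 , -0.371]), array([ 0.416, -0.19 ])]
```

Carousel axis is at about (0.578, 0.272), and the knob height from two views is 0.367 against a stated 0.364. The free hook is at about +36°, so the crown has to turn about 144° anticlockwise. First I rise and pre-turn the wrist.

```bash
python3 -m inch '[[[-4,0,0,0.12,1],[-4,0,0,0.12,1],[-4,0,0,0.12,1],[-4,0,0,0.12,1],[-4,0,0,0.12,1],[0,0,0,0.12,1],[0,0,0,0.12,1],[0,0,0,0.12,1]]]' 30; python3 -m inch '[[[0,0,0,0.12,1],[0,0,0,0.12,1],[0,0,0,0.12,1],[0,0,0,0.12,1],[0,0,0,0.12,1],[0,0,0,0.12,1],[0,0,0,0.12,1],[0,0,0,0.12,1]]]'
python3 - <<'E'
from h import *
o=robot.get_obs();print(np.round(o["q"],3),np.round(Ro.from_quat(o["tool_rot"]).as_matrix(),3),tool([.578,.272,.337]))
E
```

```text
time: 0.77
position: [0.171, 0.5989, 0.4363]
tool_rot: [0.415, 0.567, -0.427, 0.569]
ft_force: [-0.2, 0.0, 0.7]
grip_width: 0.0869
time: 1.43
position: [0.17, 0.5971, 0.433]
tool_rot: [-0.635, -0.291, 0.648, -0.302]
ft_force: [0.6, 0.2, 0.2]
grip_width: 0.0873
[1.114 0.384 1.13  0.    1.651 1.818] [[-0.011  0.762 -0.648]
 [-0.022 -0.648 -0.762]
 [-1.     0.006  0.024]] [ 9.86140016 52.08343736 -1.89148043]
```

```bash
python3 -m inch '[[[0,4,-0.1,0,1],[0,4,-0.2,0,1],[0,4,-0.1,0,1],[0,4,-0.2,0,1],[0,4,-0.1,0,1],[0,4,-0.2,0,1],[0,4,-0.1,0,1],[0,4,-0.2,0,1]]]'; python3 -m inch '[[[0,4,-0.1,0,1],[0,4,-0.2,0,1],[0,4,-0.1,0,1],[0,4,-0.2,0,1],[0,4,-0.1,0,1],[0,0,0,0,1]]]'
python3 - <<'E'
from h import *
i=camera_info("wrist");im=camera("wrist");cv2.imwrite("pics/w1.png",im[:,:,::-1])
print(tool([.578,.272,.337]),np.round(robot.get_obs()["q"],2))
print(proj("wrist",[[.578,.272,.364],[.578+.115*np.cos(.628),.272+.115*np.sin(.628),.318]],i))
E
```

```text
time: 2.1
position: [0.4214, 0.3956, 0.4277]
tool_rot: [-0.629, -0.295, 0.651, -0.306]
ft_force: [0.1, 0.4, -0.4]
grip_width: 0.0871
time: 2.6
position: [0.5901, 0.26, 0.4226]
tool_rot: [-0.628, -0.292, 0.654, -0.304]
ft_force: [0.8, -0.2, -0.8]
grip_width: 0.087
[ 8.5446827  -1.32856543 -0.49638067] [ 0.26  0.43  1.08 -0.02  1.67  0.95]
[[235.20567855 213.29297229]
 [276.87559936  35.92583294]]
```

View pics/w1.png

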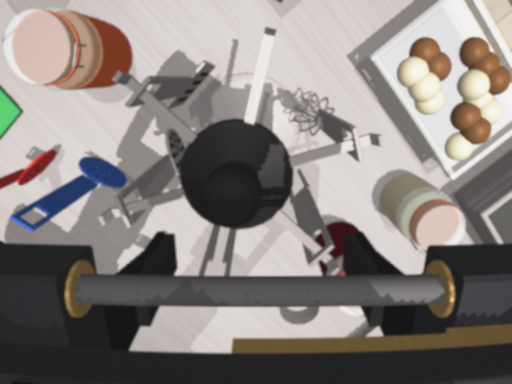

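The wrist view shows the bare hook with its tip at (270,30). The whisk is clockwise of it and the turner anticlockwise, so the free hook is confirmed. I'll refine the axis and hook angle from this picture.

Run:
```python
from h import *
im=cv2.imread("pics/w1.png");g=im.max(2)
m=(g<75).astype('uint8');m[235:]=0
m=cv2.morphologyEx(m,cv2.MORPH_OPEN,np.ones((25,25)))
c=max(cv2.findContours(m,0,1)[0],key=cv2.contourArea);print("disc",cv2.minEnclosingCircle(c),cv2.fitEllipse(c),cv2.boundingRect(c))
m=(g<28).astype('uint8');m[235:]=0
for c in cv2.findContours(m,0,1)[0]:
    if cv2.contourArea(c)>300: print("knob",cv2.minEnclosingCircle(c),cv2.contourArea(c))
(u,v),r=cv2.minEnclosingCircle(max(cv2.findContours(cv2.morphologyEx(((g<75)*np.r_[np.ones(235),np.zeros(149)][:,None]).astype('uint8'),cv2.MORPH_OPEN,np.ones((25,25))),0,1)[0],key=cv2.contourArea))
D=onz("wrist",(u,v),.305);print(D)
m=(g>205).astype('uint8');m[130:]=0;m[:,:235]=0;m[:,285:]=0
pts=np.argwhere(m)[:,::-1].astype(np.float32);l=cv2.fitLine(pts,2,0,.01,.01).ravel();print(l,len(pts))
A,B=[onz("wrist",l[2:]+l[:2]*s,.305) for s in(-30,30)];d=A-B if A[0]>B[0] else B-A
print("hook ang",np.degrees(np.arctan2(d[1],d[0])),A,B, "line dist from axis .578,.272:",np.cross(d[:2]/np.linalg.norm(d[:2]),np.array([.578,.272])-A[:2]), np.cross(d[:2]/np.linalg.norm(d[:2]),D[:2]-A[:2]))
cv2.imwrite("pics/k.png",cv2.resize(np.clip(im[110:240,170:310].astype(float)*3,0,255).astype('uint8'),None,fx=4,fy=4))
```

```text
disc ((236.5, 172.0), 57.31719970703125) ((232.7779998779297, 175.04275512695312), (100.44775390625, 111.35607147216797), 138.88235473632812) (181, 122, 110, 105)
[0.58052337 0.28498419 0.305     ]
[1.0516884e-01 9.9445438e-01 2.5955304e+02 5.4666237e+01] 4638
hook ang 56.27265514656082 [0.66290692 0.35801866 0.305     ] [0.63963561 0.32316085 0.305     ] line dist from axis .578,.272: 0.022855048825408904 0.027965745459789033<stdin>:14: DeprecationWarning: Arrays of 2-dimensional vectors are deprecated. Use arrays of 3-dimensional vectors instead. (deprecated in NumPy 2.0)
```

View pics/k.png

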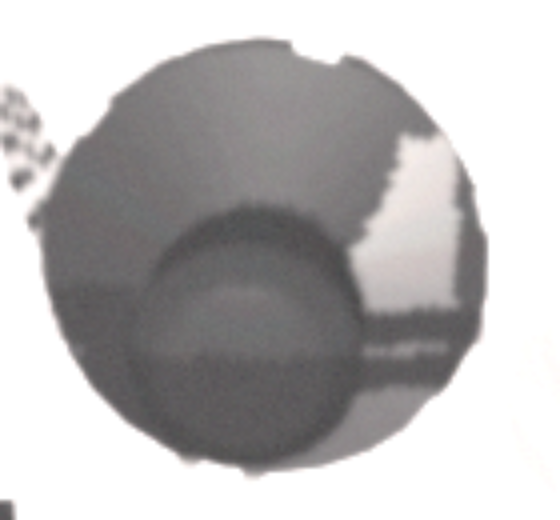

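Run:
```python
from h import *
np.set_printoptions(precision=4,suppress=True)
i=camera_info("wrist");im=camera("wrist")[:,:,::-1].copy();cv2.imwrite("pics/w2.png",im);old=cv2.imread("pics/w1.png")
print("shift",cv2.phaseCorrelate(old[:230].max(2).astype(np.float32),im[:230].max(2).astype(np.float32)))
print(np.round(Ro.from_quat(robot.get_obs()["tool_rot"]).as_matrix(),3),robot.get_obs()["position"])
C,d=ray("wrist",(231,198));print("cam",C, tool(C))
for n,p in(("wrist",(231.2,197.5)),("top",(147.7,161.5)),("side",(222,105))): print(n,onz(n,p,.364))
for n,p in(("wrist",(236.5,172)),("top",(153,165.5)),("side",(175+192/4,95+107/4))): print(n,onz(n,p,.305))
for n in("top","side"):print(n,proj(n,[[.578,.272,.364],[.58,.285,.364],[.578,.272,.305],[.58,.285,.305]]))
# image line of sight check: finger plane etc
```

```text
shift ((3.790614886028294, -0.21596405290550535), 0.8143711556990941)
[[-0.03   0.768 -0.64 ]
 [-0.028 -0.641 -0.767]
 [-0.999 -0.005  0.041]] [0.5855 0.264  0.423 ]
cam [0.6394 0.3296 0.5715] [-15.1808  -0.1345  -7.8749]
wrist [0.5782 0.2859 0.364 ]
top [0.5814 0.2741 0.364 ]
side [0.581  0.2764 0.364 ]
wrist [0.5783 0.2869 0.305 ]
top [0.5802 0.2744 0.305 ]
side [0.5782 0.2686 0.305 ]
top [[148.4322 162.7119]
 [143.7775 162.1182]
 [153.8269 166.2219]
 [149.4081 165.6547]]
side [[222.0029 105.713 ]
 [220.2956 104.1385]
 [222.3805 121.3759]
 [220.7089 119.7484]]
```

Run:
```python
from h import *
np.set_printoptions(precision=3,suppress=True)
for n,p,z in(("onion .697 .002",(441,222),.14),("carrot .481 .498",(47,46),.18),("hook .674 .344",(274,31),.318)):print(n,onz("wrist",p,z))
i=camera_info("wrist");R=cv2.Rodrigues(np.array(i["rvec"]))[0];o=robot.get_obs()
print("cam in tool",R@Ro.from_quat(o["tool_rot"]).as_matrix(),i["dist"],np.array(i["camera_matrix"]))
# solve position/rot of camera from known points
W=np.array([[.580,.274,.364],[.697,.002,.14],[.481,.498,.18],[.674,.344,.318],[.58,.274,.305]]);P=np.array([[235,197.5],[441,222],[47,46],[274,31],[240.3,172]])
ok,r,t=cv2.solvePnP(W,P,np.array(i["camera_matrix"]),np.array(i["dist"]),np.array(i["rvec"],float),np.array(i["tvec"],float),True)
Rn=cv2.Rodrigues(r)[0];print("pnp cam",(-Rn.T@t).ravel(),"info",-R.T@np.array(i["tvec"]),"rot diff deg (cam axes)",np.degrees(cv2.Rodrigues(Rn@R.T)[0].ravel()),proj("wrist",W,dict(i,rvec=r.ravel(),tvec=t.ravel()))-P)
```

```text
onion .697 .002 [0.713 0.024 0.14 ]
carrot .481 .498 [0.483 0.513 0.18 ]
hook .674 .344 [0.666 0.348 0.318]
cam in tool [[-0.     1.     0.   ]
 [-0.285 -0.     0.959]
 [ 0.959  0.     0.285]] [-0.102  0.     0.     0.     0.   ] [[345.05    0.    259.416]
 [  0.    345.05  194.891]
 [  0.      0.      1.   ]]
pnp cam [0.661 0.334 0.576] info [0.639 0.33  0.571] rot diff deg (cam axes) [ 4.544  1.309 -0.476] [[-0.378  5.553]
 [-5.793 -1.125]
 [ 5.52   2.064]
 [-0.469 -7.652]
 [ 0.6    1.409]]
```

Run:
```python
from h import *
o=robot.get_obs();print(o["position"],np.array(o["q"]))
R=Ro.from_quat(o["tool_rot"]);T=np.array(o["position"])
tips=T+R.apply([[.011,.0435,0],[.011,-.0435,0],[0,0,0]])
A=np.array([[.580,.275,.364],[.580,.285,.364]])
out=[]
for n,f in(("wrist",2),("top",6),("side",5)):
    i=camera_info(n);im=camera(n)[:,:,::-1].copy();cv2.imwrite(f"pics/{n}3.png",im)
    big=np.clip(cv2.resize(im,None,fx=f,fy=f,interpolation=cv2.INTER_CUBIC).astype(float)*1.6,0,255).astype('uint8')
    for P,c in list(zip(tips,[(0,255,0)]*3))+list(zip(A,[(0,0,255),(255,0,255)])):
        p=proj(n,[P],i)[0];q=tuple(int(v*f+f/2) for v in p);cv2.drawMarker(big,q,c,cv2.MARKER_CROSS,14,1)
    x,y=proj(n,[A[0]],i)[0]*f;x=int(max(x,200));y=int(max(y,200));y=min(y,big.shape[0]-200)
    out.append(big[y-200:y+200,x-200:x+200][:, :266] if 0 else cv2.resize(big[y-200:y+200,x-200:x+200],(400,400)))
o=np.hstack(out);cv2.imwrite("pics/cmp.png",cv2.resize(np.vstack([np.hstack(out[:2]),np.hstack([out[2],out[2]*0])]),(600,600)))
```

```text
[0.58554728 0.26403673 0.42302158] [ 0.25909581  0.43258611  1.07919991 -0.0197785   1.66579369  0.95314244]
```

View pics/cmp.png

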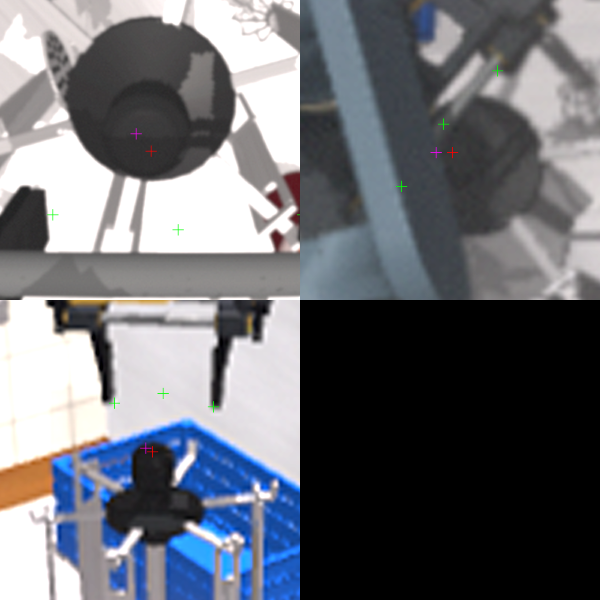

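In the wrist crop the knob face lies between the two marks, and the side view shows the tips where the state puts them. I take the axis as (0.580, 0.278), good to about 4 mm, and go down in two steps.

Run:
```python
from h import *
print(tool([.580,.278,.337]))
```

```text
[ 8.73310036 -0.94666838 -0.98841738]
```

```bash
python3 -m inch '[[[1,-0.4,-0.5,0,1],[1.5,-0.4,-0.4,0,1],[1.5,0,0,0,1],[0.5,0,0,0,1],[0,0,0,0,1]]]'
python3 - <<'E'
from h import *
i=camera_info("wrist");im=camera("wrist")[:,:,::-1].copy();cv2.imwrite("pics/w4.png",im)
print(tool([.580,.278,.337]));p=proj("wrist",[[.580,.278,.364]],i)[0];print(p)
c=im[:240,120:400];c=np.clip(cv2.resize(c,None,fx=2.5,fy=2.5).astype(float)*2.5,0,255).astype('uint8')
q=((p-[120,0])*2.5).astype(int);cv2.drawMarker(c,tuple(map(int,q)),(0,0,255),0,20,1)
cv2.imwrite("pics/w4c.png",c)
E
```

```text
time: 3.27
position: [0.5758, 0.2858, 0.3787]
tool_rot: [-0.626, -0.3, 0.65, -0.309]
ft_force: [0.8, -0.7, 0.7]
grip_width: 0.0873
[4.21672379 0.84559014 0.20802483]
[277.42862691 252.81284407]
```

View pics/w4c.png

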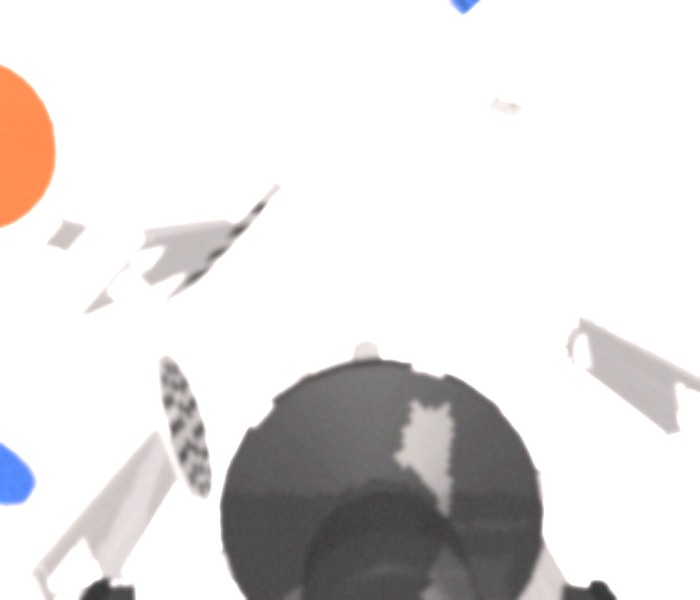

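Run:
```python
from h import *
print(proj("wrist",[[.58,.278,.305],[.58,.273,.305],[.58,.283,.305]]), onz("wrist",(272.8,208.4),.305),tool([.58,.278,.337]),robot.get_obs()["position"])
```

```text
[[273.65818884 212.18010756]
 [278.08872822 217.37509284]
 [269.17845894 206.92739643]] [0.58127242 0.28057679 0.305     ] [4.21672379 0.84559014 0.20802483] [0.57576991 0.28597843 0.37909937]
```

```bash
python3 -m inch '[[[0.7,0.4,0,0,1],[1,0.1,0,0,1],[1,0,0,0,1],[0,0,0,0,1]]]'; python3 -c "
from h import *
print(tool([.5805,.279,.337]),robot.get_obs()['q'],Ro.from_quat(robot.get_obs()['tool_rot']).as_matrix())"
```

```text
time: 3.65
position: [0.5795, 0.2835, 0.3522]
tool_rot: [-0.628, -0.301, 0.648, -0.31]
ft_force: [-0.5, -0.7, -0.0]
grip_width: 0.0872
[1.52861524 0.35938033 0.24201291] [ 0.28986915  0.46835554  1.20168482 -0.01693184  1.49714358  0.96885177] [[-1.96811729e-02  7.79123387e-01 -6.26561569e-01]
 [-2.34905353e-02 -6.26870304e-01 -7.78769425e-01]
 [-9.99530313e-01 -6.08829017e-04  3.06395682e-02]]
```

```bash
python3 -m inch '[[[0.6,0.2,0.2,0,1],[0.6,0,0,0,1],[0.2,0,0,0,1],[0,0,0,0,0.55],[0,0,0,0,0.4],[0,0,0,0,0.4],[0,0,0,0,0.4],[0,0,0,0,0.4]]]' 30; python3 -c "
from h import *
print(tool([.5805,.279,.337]),robot.get_obs()['ft_force'],robot.get_obs()['moment'])"
```

```text
time: 4.32
position: [0.5804, 0.2791, 0.3367]
tool_rot: [-0.628, -0.3, 0.648, -0.309]
ft_force: [-0.4, -0.4, 0.3]
grip_width: 0.0616
[-0.02857298  0.00844271  0.00073284] [-0.42847457 -0.44848197  0.34688662] [-0.09435497  0.08045046  0.05840379]
```

```bash
python3 -m inch '[[[0,0,0,0,0.2],[0,0,0,0,0.2],[0,0,0,0,0.2],[0,0,0,0,0.2],[0,0,0,0,0.2]]]' 25; python3 -m inch '[[[0,0,0,-0.03,0.2],[0,0,0,-0.05,0.2],[0,0,0,-0.07,0.2],[0,0,0,-0.08,0.2],[0,0,0,-0.08,0.2],[0,0,0,-0.08,0.2],[0,0,0,-0.08,0.2],[0,0,0,-0.08,0.2]]]'; python3 -c "
from h import *
o=robot.get_obs();R=Ro.from_quat(o['tool_rot']).as_matrix();print(tool([.5805,.279,.337]),o['ft_force'],o['moment'],o['q'],np.degrees(np.arctan2(R[1,1],R[0,1])))"
```

```text
time: 4.73
position: [0.5813, 0.2788, 0.3376]
tool_rot: [-0.629, -0.3, 0.647, -0.31]
ft_force: [0.1, 0.1, -0.6]
grip_width: 0.0388
time: 5.4
position: [0.5811, 0.2789, 0.3376]
tool_rot: [-0.516, -0.47, 0.536, -0.475]
ft_force: [-1.5, -0.7, -0.1]
grip_width: 0.0391
[ 0.05874039 -0.06464822 -0.00355309] [-1.51808488 -0.74696396 -0.12235202] [-0.26315971 -0.50308642 -0.07827929] [ 0.2832133   0.47539456  1.22851209 -0.01913284  1.45903044  0.39213027] -6.115783006999479
```

```bash
python3 -m inch '[[[0,0,0,-0.08,0.2],[0,0,0,-0.08,0.2],[0,0,0,-0.08,0.2],[0,0,0,-0.08,0.2],[0,0,0,-0.08,0.2],[0,0,0,-0.08,0.2],[0,0,0,-0.08,0.2],[0,0,0,-0.08,0.2]]]'; python3 -m inch '[[[0,0,0,-0.08,0.2],[0,0,0,-0.08,0.2],[0,0,0,-0.08,0.2],[0,0,0,-0.08,0.2],[0,0,0,-0.08,0.2],[0,0,0,-0.08,0.2],[0,0,0,-0.08,0.2],[0,0,0,-0.08,0.2]]]';  python3 -m inch '[[[0,0,0,-0.08,0.2],[0,0,0,-0.07,0.2],[0,0,0,-0.05,0.2],[0,0,0,-0.03,0.2],[0,0,0,0,0.2]]]'
python3 - <<'E'
from h import *
for n in("wrist","side","top"):
    im=camera(n)[:,:,::-1].copy();cv2.imwrite(f"pics/{n}5.png",im)
o=robot.get_obs();R=Ro.from_quat(o['tool_rot']).as_matrix();print(tool([.5805,.279,.337]),o['ft_force'],o['moment'],o['q'],np.degrees(np.arctan2(R[1,1],R[0,1])))
s=cv2.imread("pics/side5.png")[80:230,150:300];w=cv2.imread("pics/wrist5.png")
for p in proj("side",[[.5805-.115,.279,.318],[.5805-.046,.279,.305]]):cv2.drawMarker(s,tuple(map(int,p-[150,80])),(0,0,255),0,3,1)
cv2.imwrite("pics/m5.png",np.hstack([cv2.resize(s,(384,384),interpolation=cv2.INTER_CUBIC),cv2.resize(w,(400,384))[:, :400]]))
E
```

```text
time: 6.07
position: [0.5809, 0.2789, 0.3376]
tool_rot: [0.331, 0.619, -0.35, 0.62]
ft_force: [-1.8, -0.7, -1.1]
grip_width: 0.0389
time: 6.73
position: [0.5806, 0.2787, 0.3377]
tool_rot: [0.111, 0.699, -0.127, 0.695]
ft_force: [0.5, -0.7, -1.2]
grip_width: 0.039
time: 7.15
position: [0.5806, 0.2786, 0.3376]
tool_rot: [0.027, 0.709, -0.04, 0.703]
ft_force: [-0.3, -1.0, -1.0]
grip_width: 0.039
[ 0.06717899  0.0426522  -0.01622277] [ 0.88426626 -0.91843378 -0.38372938] [ 0.13907366 -0.13263645  0.09261396] [ 0.28115743  0.47083517  1.23593343 -0.01529734  1.44920377 -1.19105666] 84.4685323021249
```

View pics/m5.png

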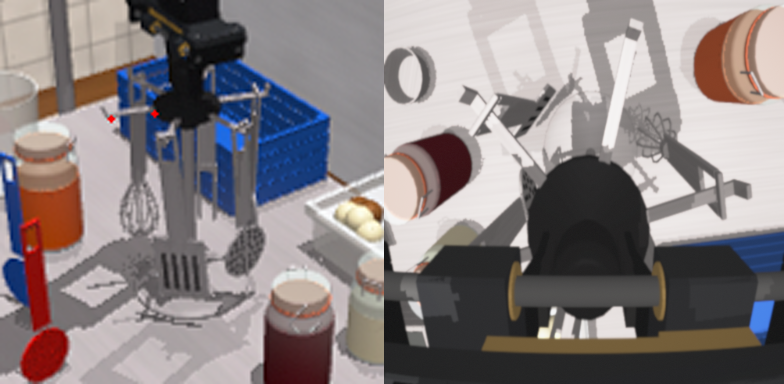

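The side view shows the bare hook at the front-left, near (115,118) in the crop and short of the red marks. In the wrist view it runs from (289,148) to its tip at (317,28). I'll measure the remaining angle.

```bash
cat > ang.py <<'E'
from h import *
import sys
def ang(f,x0,x1,y1=135,t=200,draw=None):
    im=cv2.imread(f);m=(im.min(2)>t).astype('uint8');m[y1:]=0;m[:,:x0]=0;m[:,x1:]=0
    n,l,s,c=cv2.connectedComponentsWithStats(m);k=1+np.argmax(s[1:,4]);p=np.argwhere(l==k)[:,::-1].astype(np.float32)
    L=cv2.fitLine(p,2,0,.01,.01).ravel();e=(p-L[2:])@L[:2];print("blob",s[k],L)
    A,B=[onz("wrist",L[2:]+L[:2]*v,.305) for v in(np.percentile(e,10),np.percentile(e,80))];d=(B-A) if A[0]>B[0] else A-B
    u=d[:2]/np.linalg.norm(d[:2]);w=np.array([.5805,.279])-A[:2];print("hook deg",np.degrees(np.arctan2(u[1],u[0])),"axis off line mm",1e3*(u[0]*w[1]-u[1]*w[0]),A,B)
if __name__=="__main__": ang(sys.argv[1],*map(int,sys.argv[2:]))
E
python3 ang.py pics/wrist5.png 270 335 135 215; python3 -c "
from h import *
P=onz('wrist',(317.4,28),.318);print(P,np.degrees(np.arctan2(P[1]-.279,P[0]-.5805)))"
```

```text
blob [ 282   33   53  102 2977] [ 2.6617837e-01 -9.6392381e-01  3.0809943e+02  7.4885117e+01]
hook deg 160.11741292015347 axis off line mm 2.174468506713781 [0.51497642 0.30500899 0.305     ] [0.48375795 0.31629919 0.305     ]
[0.47433753 0.31661493 0.318     ] 160.49001128068542
```

```bash
python3 -m inch '[[[0,0,0,-0.04,0.2],[0,0,0,-0.07,0.2],[0,0,0,-0.08,0.2],[0,0,0,-0.07,0.2],[0,0,0,-0.05,0.2],[0,0,0,-0.02,0.2],[0,0,0,0,0.2],[0,0,0,0,0.2]]]'
python3 - <<'E'
from h import *
cv2.imwrite("pics/wrist6.png",camera("wrist")[:,:,::-1]);o=robot.get_obs();R=Ro.from_quat(o['tool_rot']).as_matrix();print(o['q'],np.degrees(np.arctan2(R[1,1],R[0,1])),R[:,0])
E
python3 ang.py pics/wrist6.png 270 335 135 215
```

```text
time: 7.97
position: [0.5806, 0.2784, 0.3377]
tool_rot: [-0.091, 0.706, 0.079, 0.698]
ft_force: [0.4, -0.5, 0.5]
grip_width: 0.0386
[ 0.28116909  0.47085464  1.23591099 -0.01582018  1.4494042  -1.52835728] 103.80103760933738 [-0.0096308  -0.01912652 -0.99977069]
blob [ 270    0   39   89 2366] [ 1.2654056e-01 -9.9196142e-01  2.8410144e+02  3.7420540e+01]
hook deg -173.07942074835023 axis off line mm -0.3371804480912146 [0.49099263 0.26779614 0.305     ] [0.46117124 0.26417649 0.305     ]
```

Run:
```python
from h import *
for f in("5","6"):
    g=cv2.imread(f"pics/wrist{f}.png",0)[10:150,265:345]
    L=cv2.createLineSegmentDetector().detect(g)[0][:,0]
    print(f,[np.round(l+[265,10,265,10]).astype(int).tolist() for l in L if np.hypot(*(l[2:]-l[:2]))>45])
    for y in(50,90): print(y,cv2.imread(f"pics/wrist{f}.png",0)[y,270:345:3])
```

```text
5 [[294, 146, 310, 89], [344, 73, 331, 26]]
50 [150 152 152 151 153 221 226 226 227 227 228 221 238 239 238 239 239 224
 225 227 226 226 224 154 149]
90 [209 219 170 152 152 153 153 153 228 242 241 241 242 233 223 227 226 226
 225 216 211 172 154 152 152]
6 [[291, 102, 297, 57]]
50 [227 226 226 227 229 230 230 230 222 156 152 155 239 239 238 239 238 197
 150 149 148 149 150 151 151]
90 [210 211 210 209 209 209 209 205 142 133 136 237 241 222 153 138 199 227
 218 221 216 228 228 223 226]
```

```bash
python3 ang.py pics/wrist6.png 285 335 120 233; python3 -m inch '[[[0,0,0,0,0.35],[0,0,0,0,0.5],[0,0,0,0,0.7],[0,0,0,0,0.8],[-1.5,0,0,0,0.9],[-3,0,0,0,1],[-2.5,0,0,0,1],[0,0,0,0,1]]]'
python3 - <<'E'
from h import *
cv2.imwrite("pics/wrist7.png",camera("wrist")[:,:,::-1])
print(proj("wrist",[[.5805-.115,.279,.318],[.5805-.05,.279,.305]]),robot.get_obs()["position"])
E
```

```text
blob [303  40  18  60 523] [ 1.6043100e-01 -9.8704708e-01  3.1016443e+02  6.2982792e+01]
hook deg -174.19703762200245 axis off line mm 12.65316050251187 [0.49337292 0.28286374 0.305     ] [0.475437   0.28104094 0.305     ]
time: 8.68
position: [0.5793, 0.2803, 0.4075]
tool_rot: [-0.09, 0.709, 0.078, 0.695]
ft_force: [-0.3, -0.6, 0.7]
grip_width: 0.0757
[[298.21005381  48.59485355]
 [273.72829142 141.60503996]] [0.57853773 0.28008816 0.405271  ]
```

Run:
```python
from h import *
im=cv2.imread("pics/wrist7.png");i=camera_info("wrist")
c=cv2.resize(im[:200,200:400],None,fx=3,fy=3,interpolation=cv2.INTER_CUBIC)
for a in(-6,0,6):
    t=np.radians(180+a)
    for r,z in((.115,.318),(.09,.305),(.06,.305)):
        p=(proj("wrist",[[.5805+r*np.cos(t),.279+r*np.sin(t),z]],i)[0]-[200,0])*3
        cv2.circle(c,tuple(map(int,p)),2,(0,0,255) if a==0 else (255,0,0),-1)
top=camera("top")[:,:,::-1];cv2.imwrite("pics/top7.png",top)
cv2.imwrite("pics/c7.png",c)
```

```text
(no output)
```

View pics/c7.png

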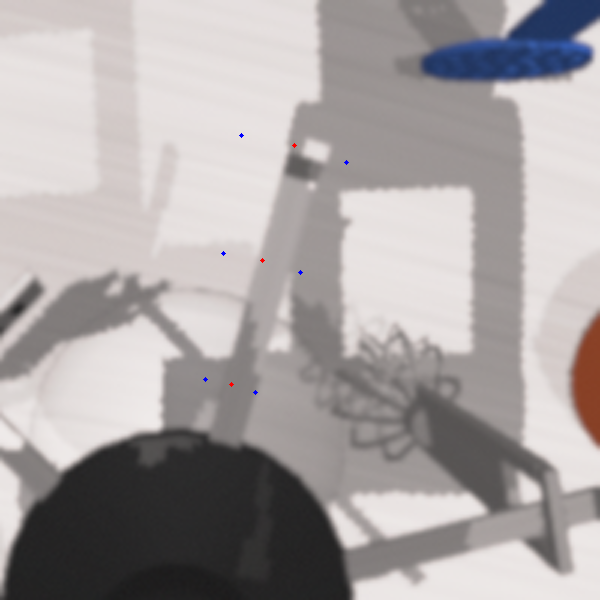

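The bare hook lies about 2–3 mm to the −y side of the predicted line and parallel to it within about 1.5°. It points straight to the front, with the seat at about (0.482, 0.276). Next is the dipper, starting with a wrist turn for it.

```bash
python3 -m inch '[[[-1,0,0,0.12,1],[-1,0,0,0.12,1],[-1,0,0,0.12,1],[0,0,0,0.12,1],[0,0,0,0.12,1],[0,0,0,0.12,1],[0,0,0,0.12,1],[0,0,0,0.12,1]]]'; python3 -m inch '[[[0,0,0,0.12,1],[0,0,0,0.12,1],[0,0,0,0.12,1],[0,0,0,0.12,1],[0,0,0,0.12,1],[0,0,0,0.12,1],[0,0,0,0.12,1],[0,0,0,0.12,1]]]'; python3 -m inch '[[[0,0,0,0.12,1],[0,0,0,0.12,1],[0,0,0,0.12,1],[0,0,0,0.12,1],[0,0,0,0,1]]]'; python3 -c "
from h import *
o=robot.get_obs();R=Ro.from_quat(o['tool_rot']).as_matrix();print(tool([.61,-.295,.40]),o['q'],np.degrees(np.arctan2(R[1,1],R[0,1])),R[:,0])"
```

```text
time: 9.45
position: [0.5728, 0.2792, 0.419]
tool_rot: [0.246, 0.67, -0.278, 0.643]
ft_force: [-0.7, -0.0, -0.6]
grip_width: 0.0869
time: 10.12
position: [0.5663, 0.2775, 0.4011]
tool_rot: [-0.514, -0.459, 0.575, -0.442]
ft_force: [0.6, 0.5, -1.5]
grip_width: 0.0872
time: 10.53
position: [0.562, 0.2764, 0.3901]
tool_rot: [-0.6, -0.303, 0.677, -0.299]
ft_force: [-0.7, -0.2, -0.1]
grip_width: 0.0868
[ 0.88946597 40.12996872 40.96124754] [ 0.28429198  0.45569726  1.12858974 -0.01134039  1.66589479  0.97529179] -39.76000040362238 [-0.10085859 -0.04123257 -0.99404599]
```

```bash
python3 -m inch '[[[-0.8,2.8,2.9,0,1],[-0.4,2.8,2.9,0,1],[-0.2,2.8,2.9,0,1],[-0.2,2.8,2.9,0,1],[-0.2,2.8,2.9,0,1],[-0.2,2.8,2.9,0,1],[-0.2,2.8,2.9,0,1],[-0.2,2.8,2.9,0,1]]]'; python3 -m inch '[[[-0.2,2.8,2.9,0,1],[-0.2,2.8,2.9,0,1],[-0.2,2.8,2.9,0,1],[-0.2,2.8,2.9,0,1],[-0.2,2,2,0,1],[0,0,0,0,1],[0,0,0,0,1]]]'
python3 - <<'E'
from h import *
i=camera_info("wrist");im=camera("wrist")[:,:,::-1];cv2.imwrite("pics/w8.png",im)
o=robot.get_obs();R=Ro.from_quat(o['tool_rot']).as_matrix();print(o['q'],np.degrees(np.arctan2(R[1,1],R[0,1])),R[:,0])
c=im.copy()
for P in([.643,-.259,.278],[.508,-.262,.243]):
    p=proj("wrist",[P],i)[0];print(p);cv2.drawMarker(c,tuple(map(int,p)),(0,0,255),0,12,1)
cv2.imwrite("pics/w8c.png",c)
E
```

```text
time: 11.2
position: [0.5899, -0.0452, 0.411]
tool_rot: [-0.586, -0.322, 0.677, -0.308]
ft_force: [1.0, 0.5, -0.7]
grip_width: 0.0869
time: 11.78
position: [0.6122, -0.25, 0.4146]
tool_rot: [-0.58, -0.331, 0.678, -0.307]
ft_force: [0.4, 0.6, -0.0]
grip_width: 0.087
[-0.51276757  0.51013078  0.97891912 -0.09909404  1.75710622  0.10722397] -36.57454316044836 [-0.13898783 -0.03331887 -0.98973342]
[312.12234876 159.36274654]
[202.94155709 223.09238977]
```

View pics/w8c.png

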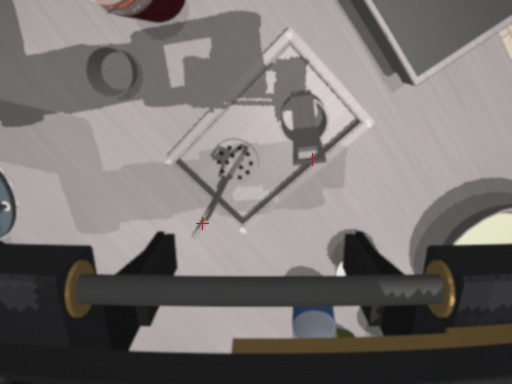

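Wrist view: the dipper's strap top edge runs from (293,163) to (326,160), nearly along the image's x axis, with the slot just above it in the image. The cup is at (303,115). The masher is edge-on at (200,230).

Run:
```python
from h import *
im=cv2.imread("pics/w8.png",0)
L=cv2.createLineSegmentDetector().detect(im[130:175,280:340])[0][:,0]
print([np.round(l+[280,130,280,130],1).tolist() for l in L if np.hypot(*(l[2:]-l[:2]))>8])
A,B=onz("wrist",(293,163),.278),onz("wrist",(326,160.5),.278);d=B-A
print(A,B,np.linalg.norm(d),np.degrees(np.arctan2(d[1],d[0])),(A+B)/2)
print("tray right corner",onz("wrist",(369,123),.03),"vs .715 -.337", "top corner",onz("wrist",(290,32),.03),"vs .695 -.153")
print("cross w/top",)
c,dd=ray("wrist",(309.5,161.5));a,e=ray("top",(334.5,143.2));s=np.linalg.lstsq(np.c_[dd,-e],a-c,rcond=None)[0];print(c+dd*s[0],a+e*s[1])
print(tool((A+B)/2-[0,0,.024]))
```

```text
[[325.8, 129.7, 318.6, 137.4], [292.9, 142.1, 280.9, 130.4], [322.2, 147.2, 339.0, 131.6], [338.9, 140.2, 324.6, 153.5], [297.1, 148.1, 297.4, 156.9], [292.0, 164.4, 292.6, 141.8], [324.0, 152.9, 326.5, 162.0], [299.2, 158.1, 309.4, 157.0], [313.9, 162.9, 299.8, 173.7], [309.7, 156.3, 317.8, 152.5], [289.6, 173.5, 304.5, 164.7], [325.6, 161.9, 313.1, 161.9], [314.9, 147.4, 299.0, 150.3], [330.5, 159.2, 336.8, 154.3]]
[ 0.62794024 -0.25262017  0.278     ] [ 0.65165011 -0.26642756  0.278     ] 0.027437233435408197 -30.21428680514057 [ 0.63979517 -0.25952386  0.278     ]
tray right corner [ 0.7129099  -0.32983748  0.03      ] vs .715 -.337 top corner [ 0.68981939 -0.15567125  0.03      ] vs .695 -.153
cross w/top
[ 0.64012801 -0.2590231   0.27924173] [ 0.6399555  -0.2577915   0.27891728]
[15.49742674  4.26253955 -2.60691856]
```

Dipper eye is at about (0.640, −0.2595, 0.254). Checks: measured strap width 27.4 mm against 28, height 0.279 against 0.278, and the two views agree within 1.5 mm. The strap's width direction is −30°, so I align the jaws and descend in stages.

```bash
python3 -m inch '[[[0,1.5,-1,-0.1,1],[2,2,-1,0,1],[3,0.4,-0.3,0,1],[0,0,0,0,1]]]'; python3 -c "
from h import *
o=robot.get_obs();R=Ro.from_quat(o['tool_rot']).as_matrix();print(tool([.639,-.26,.249]),np.degrees(np.arctan2(R[1,1],R[0,1])),R[:,0])"
```

```text
time: 12.17
position: [0.6504, -0.2479, 0.3572]
tool_rot: [-0.562, -0.369, 0.658, -0.339]
ft_force: [-0.4, 1.0, -1.7]
grip_width: 0.0867
[10.9027477   0.75605927  0.56780773] -29.96358532055795 [-0.1390209  -0.03166819 -0.98978296]
```

```bash
python3 -m inch '[[[1.5,0.6,0.4,0,1],[1.5,0,0,0,1],[1,0,0,0,1],[0,0,0,0,1]]]'; python3 -c "
from h import *
o=robot.get_obs();R=Ro.from_quat(o['tool_rot']).as_matrix();print(tool([.639,-.26,.249]),np.degrees(np.arctan2(R[1,1],R[0,1])),R[:,0])"
```

```text
time: 12.5
position: [0.6481, -0.2485, 0.3179]
tool_rot: [-0.559, -0.374, 0.656, -0.342]
ft_force: [0.6, -0.1, 0.2]
grip_width: 0.0867
[6.97803555 0.51560308 0.78224764] -29.288846704817395 [-0.14076533 -0.03045971 -0.98957432]
```

```bash
python3 -m inch '[[[1,0.6,0.6,0,1],[1.2,0.3,0.5,0,1],[1.2,0,0.2,0,1],[1,0,0,0,1],[0,0,0,0,1]]]'; python3 -c "
from h import *
o=robot.get_obs();R=Ro.from_quat(o['tool_rot']).as_matrix();print(tool([.639,-.26,.249]),np.degrees(np.arctan2(R[1,1],R[0,1])),R[:,0])"
```

```text
time: 12.92
position: [0.645, -0.2666, 0.2764]
tool_rot: [-0.56, -0.373, 0.654, -0.346]
ft_force: [0.3, 1.1, -0.3]
grip_width: 0.087
[ 2.76851848 -0.5619026  -0.55131738] -29.067617727622984 [-0.13388422 -0.03480669 -0.99038554]
```

```bash
python3 -m inch '[[[0.7,-0.3,-0.3,0,1],[0.9,-0.1,-0.1,0,1],[0.8,0,0,0,1],[0,0,0,0,1]]]'
python3 - <<'E'
from h import *
i=camera_info("wrist");im=camera("wrist")[:,:,::-1];cv2.imwrite("pics/w9.png",im)
o=robot.get_obs();R=Ro.from_quat(o['tool_rot']).as_matrix();print(tool([.639,-.26,.249]),np.degrees(np.arctan2(R[1,1],R[0,1])),R[:,0])
g=cv2.imread("pics/w9.png",0);L=cv2.createLineSegmentDetector().detect(g[180:300,180:340])[0][:,0]
print([np.round(l+[180,180,180,180]).astype(int).tolist() for l in L if np.hypot(*(l[2:]-l[:2]))>18])
u=np.array([.866,-.5,0])
print(proj("wrist",[np.array([.640,-.2595,.278])+s*.014*u for s in(-1,1)],i))
E
```

```text
time: 13.25
position: [0.64, -0.2623, 0.2513]
tool_rot: [-0.561, -0.372, 0.654, -0.346]
ft_force: [-0.4, 0.3, -0.9]
grip_width: 0.087
[ 0.31419591 -0.21445113 -0.17674946] -29.09786982398961 [-0.13131681 -0.03601185 -0.99068615]
[[237, 276, 274, 276], [287, 276, 338, 275], [192, 276, 222, 276], [245, 240, 236, 274], [234, 239, 253, 183], [289, 213, 286, 273], [222, 273, 230, 251], [275, 273, 278, 247], [229, 250, 192, 274], [339, 181, 289, 212], [276, 246, 246, 245], [290, 200, 324, 178], [190, 265, 236, 235], [180, 199, 196, 181], [215, 199, 207, 180], [218, 242, 181, 241], [316, 244, 292, 246], [206, 227, 234, 228], [276, 239, 247, 238]]
[[219.82353056 288.52311234]
 [286.5710189  293.57271713]]
```

Strap edges at row 273 are at x = 222 and 287, against a predicted 220 and 286. The jaws straddle it, so I close.

```bash
python3 -m inch '[[[0,0,0,0,0.6],[0,0,0,0,0.4],[0,0,0,0,0.1],[0,0,0,0,0.1],[0,0,0,0,0.1],[0,0,0,0,0.1],[0,0,0,0,0.1],[0,0,0,0,0.1]]]' 35;  python3 -m inch '[[[0,0,0,0,0.1],[0,0,0,0,0.1],[0,0,0,0,0.1],[-0.5,0,0,0,0.1],[-1,0,0,0,0.1],[-1.5,0,0,0,0.1],[-2,0,0,0,0.1],[-2,0,0,0,0.1]]]'; python3 -c "
from h import *
o=robot.get_obs();R=Ro.from_quat(o['tool_rot']).as_matrix();print(o['ft_force'],np.degrees(np.arctan2(R[1,1],R[0,1])),R[:,0],o['moment'])"
```

```text
time: 13.97
position: [0.6421, -0.2629, 0.2546]
tool_rot: [-0.562, -0.37, 0.653, -0.348]
ft_force: [0.0, -0.0, -0.3]
grip_width: 0.0414
time: 14.63
position: [0.648, -0.2585, 0.3209]
tool_rot: [-0.559, -0.375, 0.655, -0.343]
ft_force: [-0.1, -0.7, -1.9]
grip_width: 0.0272
[-0.06585707 -0.68264186 -1.85518591] -29.10361631354127 [-0.14028993 -0.03055589 -0.98963886] [-0.10675887 -0.13678558  0.02391087]
```

Gripped: width 27 mm, extra load 1.9 N, which fits a 0.2 kg dipper. I lift higher and turn the strap to face the hook.

```bash
python3 -m inch '[[[-3,0,0,0.04,0.1],[-3,0,0,0.08,0.1],[-3,0,0,0.1,0.1],[-2.5,0,0,0.1,0.1],[-2,0,0,0.1,0.1],[-1,0,0,0.1,0.1],[-0.5,0,0,0.1,0.1],[-0.2,0,0,0.1,0.1]]]'; python3 -m inch '[[[0,0,0,0.1,0.1],[0,0,0,0.1,0.1],[0,0,0,0.08,0.1],[0,0,0,0,0.1]]]'
python3 - <<'E'
from h import *
o=robot.get_obs();R=Ro.from_quat(o['tool_rot']).as_matrix();print(np.degrees(np.arctan2(R[1,1],R[0,1])),R[:,0],o["q"],tool([.41,.276,.44]),tool([.41,.276,.31]))
print([(z,proj("side",[[.307,.236,z]])[0].round()) for z in(0,.1,.15,.2,.25)])
E
```

```text
time: 15.3
position: [0.6692, -0.2512, 0.4884]
tool_rot: [-0.647, -0.108, 0.746, -0.114]
ft_force: [0.4, 1.5, -0.8]
grip_width: 0.0273
time: 15.63
position: [0.6687, -0.2499, 0.4931]
tool_rot: [-0.658, 0.004, 0.753, -0.018]
ft_force: [-0.6, -0.3, -0.3]
grip_width: 0.0274
-88.76184056398971 [-0.13286206 -0.0318512  -0.99062262] [-0.47662508  0.60013587  0.62509389 -0.09917634  2.01848139  1.03613278] [  7.01969455 -53.27054901  24.00302985] [ 19.89778861 -53.6505989   22.26802106]
[(0, array([166., 225.])), (0.1, array([163., 202.])), (0.15, array([162., 191.])), (0.2, array([160., 178.])), (0.25, array([159., 165.]))]
```

```bash
python3 -m inch '[[[0,-1,0.5,0,0.1],[0,-2,1,0,0.1],[0,-3,1.4,0,0.1],[0,-3,1.4,0,0.1],[0,-3,1.4,0,0.1],[0,-3,1.4,0,0.1],[0,-3,1.4,0,0.1],[0,-3,1.4,0,0.1]]]'; python3 -m inch '[[[0,-3,1.4,0,0.1],[0,-3,1.4,0,0.1],[0,-3,1.4,0,0.1],[0,-3,1.4,0,0.1],[0,-3,1.4,0,0.1],[0,-3,1.4,0,0.1],[0,-3,1.4,0,0.1],[0,-3,1.4,0,0.1]]]'
python3 - <<'E'
from h import *
o=robot.get_obs();R=Ro.from_quat(o['tool_rot']).as_matrix();print(np.degrees(np.arctan2(R[1,1],R[0,1])),R[:,0],o["q"],tool([.41,.276,.44]),tool([.41,.276,.31]))
E
```

```text
time: 16.3
position: [0.5608, -0.0413, 0.4973]
tool_rot: [-0.656, -0.0, 0.755, -0.019]
ft_force: [0.5, -0.0, -1.7]
grip_width: 0.0271
time: 16.97
position: [0.4297, 0.2059, 0.5121]
tool_rot: [-0.656, -0.008, 0.755, -0.025]
ft_force: [0.3, 0.8, -1.4]
grip_width: 0.0276
-87.25490568079707 [-0.13872282 -0.02706489 -0.98996135] [0.21017718 0.17079391 1.23955206 0.00259031 1.87303752 1.73510528] [ 7.21985395 -7.24198762  0.63056996] [20.08935147 -7.50968918 -1.18722249]
```

```bash
python3 -m inch '[[[0,-2.5,0.3,0,0.1],[0,-2.5,0.3,0,0.1],[1,-1.2,0,0,0.1],[2,0,0,0,0.1],[3,0,-0.3,0,0.1],[3,0,-0.3,0,0.1],[3,0,-0.3,0,0.1],[1.5,0,-0.1,0.04,0.1]]]'
python3 - <<'E'
from h import *
o=robot.get_obs();R=Ro.from_quat(o['tool_rot']).as_matrix();print(np.degrees(np.arctan2(R[1,1],R[0,1])),R[:,0],o["q"],tool([.42,.276,.31]))
E
```

```text
time: 17.63
position: [0.4059, 0.2766, 0.3833]
tool_rot: [-0.663, -0.009, 0.749, -0.021]
ft_force: [-0.9, 0.0, -2.2]
grip_width: 0.0268
-87.53880760573294 [-0.12117962 -0.01867281 -0.99245495] [0.35500501 0.24211294 1.47382668 0.02462297 1.54610191 1.88158205] [ 7.10006657  0.01814394 -2.29272079]
```

```bash
python3 -m inch '[[[1.5,0,-0.4,0.02,0.1],[2,0,-0.4,0.02,0.1],[1.5,0,-0.3,0,0.1],[0,0,0,0,0.1],[0,0,0,0,0.1]]]'
python3 - <<'E'
from h import *
o=robot.get_obs();R=Ro.from_quat(o['tool_rot']).as_matrix();print(np.degrees(np.arctan2(R[1,1],R[0,1])),R[:,0],o["position"],tool([.42,.276,.31]))
P=np.array([[.4655,.276,.318],[.4825,.276,.305],list(o["position"])])
out=[]
for n,f in(("wrist",2),("side",5)):
    i=camera_info(n);im=camera(n)[:,:,::-1].copy();cv2.imwrite(f"pics/{n}10.png",im)
    big=cv2.resize(im,None,fx=f,fy=f,interpolation=cv2.INTER_CUBIC);pp=proj(n,P,i);print(n,pp.round(1).tolist())
    for p,c in zip(pp,[(0,0,255),(255,0,255),(0,255,0)]): cv2.drawMarker(big,tuple(int(v*f+f/2) for v in p),c,0,10,1)
    x,y=(pp[0]*f).astype(int);x=max(200,min(x,big.shape[1]-200));y=max(250,min(y,big.shape[0]-250));out.append(big[y-250:y+250,x-200:x+200])
cv2.imwrite("pics/m10.png",np.hstack(out))
E
```

```text
time: 18.05
position: [0.4068, 0.2749, 0.3285]
tool_rot: [-0.66, 0.004, 0.752, -0.012]
ft_force: [0.6, -0.3, -1.4]
grip_width: 0.0272
-89.27430140799602 [-0.1295384  -0.02224366 -0.99132488] [0.40683989 0.27490885 0.32845509] [ 1.65659811 -0.13076218 -1.54540599]
wrist [[260.6, 134.9], [260.4, 92.1], [261.7, 258.7]]
side [[193.6, 126.9], [198.1, 128.9], [178.0, 129.4]]
```

View pics/m10.png

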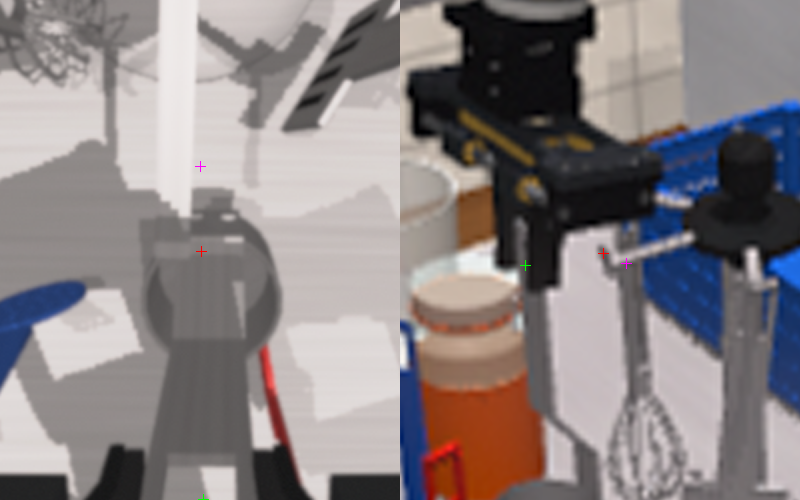

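The wrist view shows the hook bar centred at crop x≈178, left of the marks, so its y is a few mm larger than I assumed. I had the sign wrong in the earlier crop. I'll measure hook and strap in this picture.

Run:
```python
from h import *
g=cv2.imread("pics/wrist10.png",0)
for y in(20,40,60,80,100,110,115,120,125,130): 
    r=g[y,215:300];print(y,"".join("#" if v>228 else "+" if v>200 else "." if v>140 else " " for v in r))
for y in(232,236,240,244,248): 
    r=g[y,215:300];print(y,"".join("#" if v>228 else "+" if v>180 else "." if v>110 else " " for v in r))
for p in((249.5,60),(250.5,20)):print(p,onz("wrist",p,.305))
print("strap top",onz("wrist",(259,237),.3515))
s=cv2.imread("pics/side10.png",0);print("side lip top",[onz("side",p,.318) for p in((193.4,125.7),)])
```

```text
20                        ..++################+.    ...++.++..++........................
40      ..................+++#################++++++++++++..........                    
60   ...+++++++++++++++++++++################+++++++++++++++++++++++++++..            ..
80   ...+++++++++++++++++++++###############+++++++++++++++++++++++++++........+++++++++
100       ...+++++++++++++++++++##+++++++###+++++++++++++++++++++++++++........++++++++++
110                          ......++++++++++..                  ............++++++++++++
115               .. .... .   .........+++++..                       ...........+++++++++
120                                                                       ...............
125          .                                                                 ..........
130                                                          ..........            ......
232         .............                                                  ..++++++++..  
236                    .                                                                 
240                               ................................                       
244                              .................+++++++++++++++++.                     
248                             ...................++++++++++++++++.                     
(249.5, 60) [0.49717741 0.28122174 0.305     ]
(250.5, 20) [0.51403852 0.28083429 0.305     ]
strap top [0.43303301 0.27708767 0.3515    ]
side lip top [array([0.46957177, 0.28350024, 0.318     ])]
```

Run:
```python
from h import *
for z in(.21,.217,.225,.24):print(z,proj("side",[[.405,.276,z],[.410,.276,z]]).round(1).tolist())
s=cv2.imread("pics/side10.png",0);L=cv2.createLineSegmentDetector().detect(cv2.resize(s[125:190,165:215],None,fx=4,fy=4))[0][:,0]
print([np.round(l/4+[165,125,165,125],1).tolist() for l in L if np.hypot(*(l[2:]-l[:2]))>24])
print(tool([.435,.282,.3095]))
```

```text
0.21 [[180.1, 160.3], [181.4, 159.9]]
0.217 [[180.0, 158.6], [181.2, 158.1]]
0.225 [[179.8, 156.6], [181.1, 156.1]]
0.24 [[179.4, 152.8], [180.7, 152.3]]
[[178.1, 145.8, 177.9, 138.9], [185.6, 125.1, 185.3, 134.5], [197.6, 129.2, 207.1, 126.7], [198.1, 158.4, 198.9, 150.5], [198.5, 150.5, 196.8, 131.7], [181.9, 159.8, 182.6, 172.6], [182.5, 135.5, 184.5, 160.1], [188.7, 173.6, 187.8, 164.6], [202.1, 137.9, 203.9, 155.7], [192.8, 167.0, 194.0, 181.1], [166.4, 178.1, 167.3, 184.4], [211.6, 189.6, 212.5, 180.1], [185.0, 160.1, 192.4, 167.0], [212.3, 144.9, 206.6, 140.1], [205.2, 125.5, 198.8, 126.7], [172.4, 186.0, 171.7, 177.7], [208.8, 182.0, 210.0, 173.9], [194.6, 169.2, 195.7, 162.3], [187.5, 165.0, 182.5, 160.4], [205.2, 177.5, 198.3, 177.9], [205.1, 156.2, 209.0, 163.4], [214.0, 180.8, 213.6, 189.6], [201.8, 165.4, 201.0, 172.0], [196.5, 175.6, 194.6, 169.1], [178.7, 134.2, 178.5, 125.1], [167.5, 138.8, 175.9, 135.7], [165.2, 154.8, 171.7, 154.8], [175.5, 141.4, 169.7, 143.7], [165.1, 131.6, 172.7, 131.9], [165.1, 148.4, 173.0, 147.6]]
[ 1.57514655 -0.69740466 -3.00022992]
```

Side-view check: the handle's crank kink at row ~159.5 puts it at z ≈ 0.215, so the eye is within 4 mm of TCP height and the strap is plumb. Hook y is 0.282. I line up in front of the hook.

```bash
python3 -m inch '[[[0.5,-0.3,-0.8,0,0.1],[0.6,-0.2,-0.8,0,0.1],[0.3,-0.1,-0.7,0,0.1],[0,0,0,0,0.1]]]'; python3 -c "
from h import *
o=robot.get_obs();R=Ro.from_quat(o['tool_rot']).as_matrix();print(np.degrees(np.arctan2(R[1,1],R[0,1])),R[:,0],tool([.43,.281,.3115]),tool([.482,.281,.3115]))"
```

```text
time: 18.48
position: [0.4328, 0.2827, 0.3147]
tool_rot: [-0.664, 0.002, 0.748, -0.011]
ft_force: [0.4, 0.1, -1.6]
grip_width: 0.0273
-89.21600680778742 [-0.11821698 -0.01829928 -0.99281916] [0.35867362 0.15657714 0.24064306] [-0.25605466  0.22771785 -4.92240334]
```

```bash
python3 -m inch '[[[0.3,0.1,-0.7,0,0.1],[0.1,0,-0.9,0,0.1],[0,0,-0.5,0,0.1],[0,0,0,0,0.1]]]'; python3 -c "
from h import *
o=robot.get_obs();R=Ro.from_quat(o['tool_rot']).as_matrix();print(R[:,0],tool([.482,.281,.3115]))
g=camera('wrist');cv2.imwrite('pics/w11.png',g[:,:,::-1]);g=g.min(2)
for y in range(20,130,10): print(y,''.join('#' if v>228 else '+' if v>200 else '.' if v>140 else ' ' for v in g[y,200:310]))
i=camera_info('wrist')
print(proj('wrist',[[.5,.282,.305],[.52,.282,.305]],i))
"
```

```text
time: 18.82
position: [0.4564, 0.2818, 0.3074]
tool_rot: [-0.664, 0.002, 0.748, -0.011]
ft_force: [-0.8, 0.2, -1.9]
grip_width: 0.0275
[-0.11794767 -0.01837739 -0.99284975] [-0.70632089  0.12646482 -2.49736799]
20                                                                                                               
30                                                                                                               
40                                                                                                               
50                                                                                                               
60                                                                                                               
70                                                                                                               
80               ....                                                                                            
90 .  ..       .. ....    ...+++.........+++++..........    .+++++++........++++.                               .
100      ......           ...+++++++++++++++++++++++++++++++++####################++++++++++++++++... ............
110 .........................................................+##################+.  ...++++++..      ........+++++
120 ................................................        .+#################+.       ....++++++++++++++++++++++
[[262.71963713 171.41843509]
 [263.5280079  126.50619493]]
```

The bar is now centred near px 267 against a predicted 263.5 for y = 0.282, so hook y ≈ 0.2805 and the strap is aligned within 2 mm. I raise 4 mm and thread the slot over the lip.

```bash
python3 -m inch '[[[-0.4,0.1,-0.2,0,0.1],[-0.3,0.1,-0.7,0,0.1],[-0.1,0,-0.8,0,0.1],[-0.1,0,-0.7,0,0.1],[0,0,0,0,0.1]]]'; python3 -c "
from h import *
o=robot.get_obs();print(tool([.483,.2805,.3115]),o['ft_force'],o['moment'])"
```

```text
time: 19.28
position: [0.4831, 0.28, 0.3149]
tool_rot: [-0.664, 0.002, 0.748, -0.011]
ft_force: [1.2, 0.7, -1.7]
grip_width: 0.0275
[ 0.33495675 -0.0533816  -0.03538886] [ 1.19810048  0.71148433 -1.69370224] [-0.0231287  -0.0433848   0.02148576]
```

```bash
python3 -m inch '[[[0.5,0,0,0,0.1],[0.5,0,0,0,0.1],[0.4,0,0,0,0.1],[0,0,0,0,0.1]]]'; python3 -m inch '[[[0.3,0,0,0,0.1],[0,0,0,0,0.1]]]';  python3 -c "
from h import *
o=robot.get_obs();print(tool([.483,.2805,.290]),o['ft_force'],o['moment'])"
```

```text
time: 19.62
position: [0.4814, 0.2796, 0.2994]
tool_rot: [-0.664, 0.002, 0.748, -0.011]
ft_force: [0.1, -0.6, -1.4]
grip_width: 0.0275
time: 19.78
position: [0.48, 0.2795, 0.2954]
tool_rot: [-0.663, 0.002, 0.749, -0.011]
ft_force: [0.7, -0.4, -0.5]
grip_width: 0.0274
[ 0.4957316  -0.1093536  -0.36719151] [ 0.74740072 -0.3907451  -0.45789434] [-0.05413129  0.09775141 -0.00594286]
```

```bash
python3 -m inch '[[[0.2,0,-0.3,0,0.1],[0,0,0,0,0.1]]]'; python3 -m inch '[[[0.2,0,-0.1,0,0.1],[0,0,0,0,0.1]]]'; python3 -m inch '[[[0.2,0,0,0,0.1],[0,0,0,0,0.1]]]';  python3 -c "
from h import *
o=robot.get_obs();print(tool([.483,.2805,.290]),o['ft_force'],o['moment'])"
```

```text
time: 19.95
position: [0.4825, 0.2795, 0.2927]
tool_rot: [-0.663, 0.002, 0.749, -0.011]
ft_force: [-0.2, 0.3, -1.2]
grip_width: 0.0272
time: 20.12
position: [0.4835, 0.2796, 0.2905]
tool_rot: [-0.663, 0.002, 0.749, -0.011]
ft_force: [1.3, 0.5, -1.1]
grip_width: 0.0277
time: 20.28
position: [0.4837, 0.2797, 0.2889]
tool_rot: [-0.663, 0.002, 0.748, -0.011]
ft_force: [-0.3, 0.3, -1.7]
grip_width: 0.0273
[-0.10368725 -0.08017101  0.08196422] [-0.31817585  0.34541635 -1.72147332] [-0.00415038  0.07098508 -0.00455507]
```

```bash
python3 -m inch '[[[0.2,0,0,0,0.1],[0,0,0,0,0.1]]]'; python3 -m inch '[[[0.2,0,0,0,0.1],[0,0,0,0,0.1]]]'; python3 -m inch '[[[0.2,0,0,0,0.1],[0,0,0,0,0.1]]]'
```

```text
time: 20.45
position: [0.4842, 0.28, 0.289]
tool_rot: [-0.664, 0.001, 0.747, -0.011]
ft_force: [0.2, -0.4, -2.0]
grip_width: 0.0275
time: 20.62
position: [0.4846, 0.2802, 0.2889]
tool_rot: [-0.666, 0.001, 0.746, -0.01]
ft_force: [-0.4, -0.4, -1.5]
grip_width: 0.0277
time: 20.78
position: [0.4849, 0.2803, 0.2888]
tool_rot: [-0.667, 0.0, 0.745, -0.01]
ft_force: [-0.3, 0.1, -0.7]
grip_width: 0.0271
```

```bash
python3 -m inch '[[[0.5,0,0,0,0.1],[0,0,0,0,0.1]]]'
python3 - <<'E'
from h import *
o=robot.get_obs();print(o["ft_force"],tool([.483,.2805,.286]))
P=np.array([[.4655,.281,.318],[.4825,.281,.305],list(o["position"])])
out=[]
for n,f,w,h in(("wrist",2,200,250),("side",8,200,250)):
    i=camera_info(n);im=camera(n)[:,:,::-1].copy();cv2.imwrite(f"pics/{n}12.png",im)
    big=cv2.resize(im,None,fx=f,fy=f,interpolation=cv2.INTER_CUBIC);pp=proj(n,P,i);print(n,pp.round(1).tolist())
    x,y=((pp[0]+[0,10])*f).astype(int);x=max(w,min(x,big.shape[1]-w));y=max(h,min(y,big.shape[0]-h));out.append(big[y-h:y+h,x-w:x+w])
cv2.imwrite("pics/m12.png",np.hstack(out))
E
```

```text
time: 20.95
position: [0.4861, 0.2812, 0.2884]
tool_rot: [-0.669, -0.001, 0.743, -0.009]
ft_force: [0.6, -0.9, -1.3]
grip_width: 0.0271
[ 0.61883283 -0.94367307 -1.26782276] [0.27465831 0.06377218 0.28689144]
wrist [[262.5, 335.6], [262.6, 285.9], [261.7, 258.8]]
side [[192.8, 126.3], [197.3, 128.3], [198.5, 132.3]]
```

View pics/m12.png

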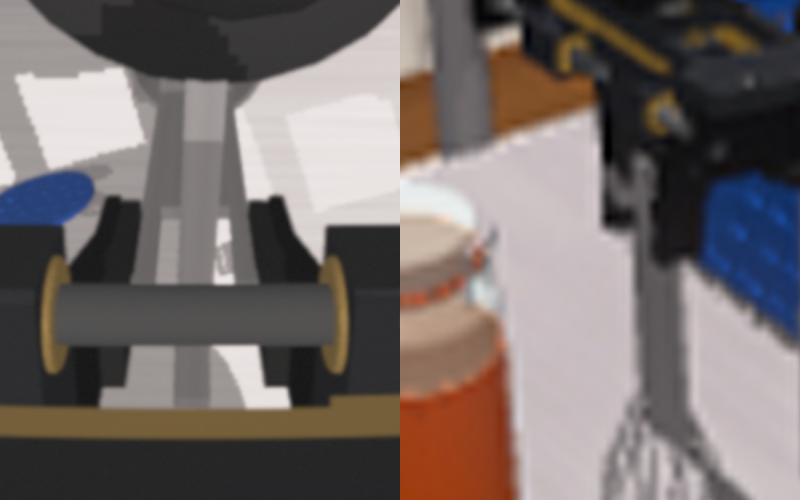

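```bash
python3 -c "
from h import *
o=robot.get_obs();print(o['q'],o['joint_torque'],o['ft_force'],o['moment'],o['position'])"
```

```text
[0.31445734 0.42485602 1.45947542 0.02088648 1.36148422 1.86625886] [ 1.08565553e-03 -3.70296657e+01 -1.66058099e+01 -3.34026315e-02
  2.17020046e-01 -3.70118170e-03] [0.22963528 0.57455989 6.18119253] [-0.04687786  0.23401045 -0.0258395 ] [0.48604421 0.28113493 0.28777433]
```

The reading now shows +6.2 N, so the hook carries the dipper at the expected height (TCP ≈ 0.288). The wrist view shows the bar running through the slot, between the strap's sides and the jaws. I relieve the press, open gently and rise.

```bash
python3 -m inch '[[[-0.1,0,0,0,0.1],[0,0,0,0,0.28],[0,0,0,0,0.32],[0,0,0,0,0.4],[0,0,0,0,0.5],[0,0,0,0,0.7],[0,0,0,0,0.9],[0,0,0,0,1]]]' 10; python3 -m inch '[[[0,0,0,0,1],[0,0,0,0,1],[0,0,0,0,1],[-0.5,0,0,0,1],[-0.8,0,0.1,0,1],[-1,0,0.1,0,1]]]'; python3 -c "
from h import *
o=robot.get_obs();print(o['ft_force'],o['grip_width'],tool([.483,.281,.45]))"
```

```text
time: 21.72
position: [0.4848, 0.2805, 0.2853]
tool_rot: [-0.667, 0.0, 0.745, -0.01]
ft_force: [-0.7, 0.2, -0.3]
grip_width: 0.0529
time: 22.22
position: [0.4838, 0.2802, 0.3071]
tool_rot: [-0.664, 0.001, 0.747, -0.01]
ft_force: [0.2, -0.6, -0.0]
grip_width: 0.0854
[ 0.20202415 -0.5782596  -0.03448702] 0.08535310151796557 [-14.177915     0.14279      1.76273845]
```

```bash
python3 -m inch '[[[-2,0,0.2,0,1],[-3,0,0.4,0,1],[-3,0,0.4,0,1],[-3,0,0.4,0,1],[-2.5,0,0.4,0,1],[-0.5,0,3,0,1],[0,0,3,0,1],[0,0,2,0,1]]]'; python3 -m inch '[[[0,0,1,0,1],[0,0,0,0,1],[0,0,0,0,1],[0,0,0,0,1],[0,0,0,0,1],[0,0,0,0,1],[0,0,0,0,1],[0,0,0,0,1]]]'
python3 - <<'E'
from h import *
o=robot.get_obs();print(o["position"],o["ft_force"])
for k in(0,1):
    for n in("side","top","wrist"):cv2.imwrite(f"pics/{n}2{k}.png",camera(n)[:,:,::-1])
# side: dipper at hook? strap edges & cup; stillness
a,b=[cv2.imread(f"pics/side2{k}.png",0).astype(int) for k in(0,1)];print("side diff max",abs(a-b)[90:240,160:260].max())
o0=cv2.imread("pics/side0.png",0).astype(int);d=(abs(a-o0)>40).astype('uint8')
n,l,s,c=cv2.connectedComponentsWithStats(d)
print([s[k].tolist() for k in range(1,n) if s[k,4]>25])
i=camera_info("wrist");print(proj("side",[[.4825,.281,.288],[.4825,.281,.037],[.4825,.281,.107],[.4655,.281,.318]]).round(1).tolist(),proj("wrist",[[.4825,.281,.312],[.4655,.281,.318],[.54,.281,.305]],i).round(1).tolist())
s=cv2.imread("pics/side20.png",0);L=cv2.createLineSegmentDetector().detect(cv2.resize(s[100:225,165:230],None,fx=4,fy=4))[0][:,0]
print([np.round(v/4+[165,100,165,100]).astype(int).tolist() for v in L if np.hypot(*(v[2:]-v[:2]))>36])
E
```

```text
time: 22.88
position: [0.4053, 0.2814, 0.4746]
tool_rot: [-0.669, 0.001, 0.743, -0.008]
ft_force: [0.1, -0.1, -0.2]
grip_width: 0.0872
time: 23.55
position: [0.3954, 0.2814, 0.4796]
tool_rot: [-0.672, -0.0, 0.741, -0.007]
ft_force: [0.4, -0.1, -0.2]
grip_width: 0.087
[0.39544023 0.28136056 0.47955664] [ 0.35671021 -0.05053597 -0.24540208]
side diff max 123
[[40, 0, 159, 95, 4016], [0, 22, 82, 314, 13971], [64, 37, 14, 29, 249], [228, 103, 6, 11, 30], [189, 106, 26, 24, 204], [231, 108, 24, 23, 207], [203, 126, 17, 15, 97], [222, 126, 7, 25, 60], [194, 132, 28, 46, 666], [239, 139, 3, 15, 26], [0, 148, 7, 13, 48], [225, 159, 30, 43, 523], [187, 160, 18, 29, 145], [61, 168, 30, 34, 612], [206, 180, 22, 28, 177], [115, 188, 51, 53, 614], [183, 189, 26, 17, 205], [168, 191, 17, 22, 164], [71, 198, 14, 8, 49], [101, 229, 11, 16, 34], [333, 231, 18, 22, 146], [65, 236, 8, 11, 32], [95, 236, 9, 9, 26], [320, 248, 31, 28, 505], [89, 256, 51, 21, 245]]
[[197.6, 132.8], [201.2, 192.4], [200.3, 176.9], [192.8, 126.3]] [[260.7, 62.3], [260.5, 83.2], [261.4, -9.1]]
[[194, 195, 192, 186], [199, 116, 211, 119], [228, 142, 229, 132], [201, 128, 211, 126], [212, 123, 201, 126], [219, 165, 219, 150], [198, 158, 196, 132], [181, 150, 183, 175], [167, 178, 168, 191], [168, 192, 170, 206], [179, 111, 210, 101], [218, 206, 208, 207], [214, 193, 214, 180], [213, 145, 204, 139], [195, 117, 173, 125], [227, 157, 226, 173], [203, 138, 204, 158], [177, 100, 179, 110], [218, 193, 218, 180], [228, 207, 218, 206], [222, 193, 223, 180], [220, 179, 219, 193], [225, 180, 224, 194], [225, 194, 227, 180], [216, 180, 215, 193], [229, 180, 228, 194], [228, 155, 228, 142], [201, 107, 212, 104], [218, 130, 219, 144], [230, 196, 216, 196], [211, 209, 221, 209], [185, 218, 192, 224]]
```

```bash
python3 -m inch '[[[0,0,0,0,1],[0,0,0,0,1],[0,0,0,0,1],[0,0,0,0,1],[0,0,0,0,1],[0,0,0,0,1],[0,0,0,0,1],[0,0,0,0,1]]]' | head -2
python3 - <<'E'
from h import *
S=[camera("side")[:,:,::-1].copy() for _ in range(3)];W=camera("wrist")[:,:,::-1].copy();T=camera("top")[:,:,::-1].copy()
cv2.imwrite("pics/side22.png",S[2]);cv2.imwrite("pics/wrist22.png",W);cv2.imwrite("pics/top22.png",T)
d=abs(S[0].astype(int)-S[2]).max(2);print("still diff",d[120:240,160:260].max(),(d[120:240,160:260]>25).sum())
p=cv2.imread("pics/side10.png");D=abs(S[2].astype(int)-p).max(2)
print("side change vs before hanging, rows 124-200, cols 170-225")
for y in range(122,202,3):print(y,"".join("#" if v>50 else "+" if v>25 else "." for v in D[y,170:226]))
g=W.max(2)
for y in range(20,130,5):print(y,"".join("%x"%(v//16) for v in g[y,215:310]))
i=camera_info("wrist");print(proj("wrist",[[.4825,.281+s,.312] for s in(-.014,.014)]+[[.4655,.281,.318],[.4825,.281,.288],[.4825,.281,.107]],i).round().tolist())
E
```

```text
time: 24.52
position: [0.3945, 0.2815, 0.4805]
still diff 153 874
side change vs before hanging, rows 124-200, cols 170-225
122 ..+###+..###############+.#++.++........................
125 ..##############+.........#+#+..........................
128 ..##############..........+..#+.........................
131 ...++++#########................+...............+.......
134 .......########+..........#+....+...............+.......
137 ........+####.............##....................+.......
140 ........#####.............##....................+.......
143 ........#####+............##....................+..+....
146 .........+####............##+..................++.+.....
149 .........#+###............###.....................+.....
152 .........#+###............###...................#.+.....
155 .........+####+..........####..+................#.+.....
158 ..........#+###........+#+#+.+###+##+...........#..+....
161 .............+##+.....++.#.++++.++#.##.........+#+.+....
164 .................##+.+#.+.#.+.+..+###.++.......##++#....
167 ..................###+...........+.+##++++.....#####....

[... 2230 characters left out ...]
bbbbbbbbbbbbbbbbbbbbbbbb
100 77789abbbbbbbbbbbbbbbbbbbbbbbbbbbbbbbbbbbbbbbbbbbbbbbbbbbbbbbbbbbbbbbbbbbbbbbbbbbbbbbbbbbbbbbbb
105 7777789bbbbbbbbbbbbbbbbaaaaaaaaaaaaaaaaaaaaaaabbbbbbbbbbbbbbbbbbbbbbbbbbbbbbbbbbbbbbbbbbbbbbbbb
110 777777777888888888888887777777777777777777777779abbbbbbbbbbbbbbbbbbbbbbbbbbbbbbbbbbbbbbbbbbbbbb
115 777777777777777777777777777777777777777777777779abbbbbbbbbbbbbbbbbbbbbbbbbbbbbbbbbbbbbbbbbbbbbb
120 7777777777789abbbbbbba87777777777777777777777778aaaaaaaaaabbbbbbbbbbbbbbbbbbbbbbbbbbbbbbbbbbbbb
125 777777777777789abbbbba877777777777777665555555679999999aa99aaaaaaaaaaaaaaaaaaaaaaaaaaaaaaaaaaaa
[[277.0, 62.0], [244.0, 62.0], [261.0, 83.0], [261.0, 62.0], [259.0, 60.0]]
```

The strap's top bar spans cols 244–273 across the hook, against a predicted 244–277, so the dipper is on the hook. Something is still moving, so I'll locate it and let it settle.

```bash
cat > still.py <<'E'
from h import *
S=[camera("side")[:,:,::-1].astype(int).copy() for _ in range(5)]
print(robot.get_obs()["time"])
for k in range(1,5):
    d=(abs(S[k]-S[0]).max(2)>30).astype('uint8');n,l,s,c=cv2.connectedComponentsWithStats(cv2.dilate(d,np.ones((3,3),'uint8')));print(k,[s[j].tolist() for j in range(1,n) if s[j,4]>30][:12])
E
python3 still.py; for k in 1 2 3; do python3 -m inch '[[[0,0,0,0,1],[0,0,0,0,1],[0,0,0,0,1],[0,0,0,0,1],[0,0,0,0,1],[0,0,0,0,1],[0,0,0,0,1],[0,0,0,0,1]]]' | head -1; done; python3 still.py
```

```text
25.0167
1 [[240, 127, 4, 16, 51], [192, 137, 19, 39, 343], [236, 149, 17, 41, 313], [234, 191, 15, 18, 119], [217, 202, 16, 6, 65]]
2 [[217, 126, 37, 83, 1145], [191, 134, 20, 44, 393], [216, 146, 6, 20, 88], [230, 160, 6, 15, 51], [190, 181, 4, 15, 46], [215, 202, 18, 6, 77]]
3 [[216, 119, 39, 90, 1399], [216, 128, 7, 38, 166], [190, 133, 23, 63, 478], [229, 147, 3, 11, 33], [229, 159, 7, 16, 70], [204, 174, 8, 10, 40], [203, 190, 10, 17, 69], [217, 202, 16, 6, 71]]
4 [[234, 108, 22, 101, 1265], [195, 119, 8, 9, 56], [216, 128, 7, 38, 186], [225, 130, 9, 45, 208], [190, 133, 24, 63, 510], [213, 171, 16, 27, 202], [206, 174, 6, 9, 31], [203, 190, 12, 17, 83], [217, 203, 16, 5, 60]]
time: 25.68
time: 26.35
time: 27.02
27.2667
1 [[193, 154, 8, 15, 67], [218, 154, 5, 12, 48], [201, 161, 9, 11, 52], [220, 180, 11, 9, 82], [218, 191, 20, 10, 120], [212, 202, 13, 8, 62]]
2 [[238, 147, 6, 7, 31], [192, 153, 17, 20, 196], [218, 153, 5, 14, 64], [230, 164, 16, 17, 109], [243, 167, 9, 21, 80], [220, 179, 16, 10, 108], [218, 191, 21, 10, 152], [212, 202, 28, 10, 161]]
3 [[241, 127, 3, 12, 36], [248, 144, 3, 14, 42], [238, 147, 8, 10, 59], [192, 152, 17, 22, 232], [218, 156, 5, 9, 33], [212, 160, 41, 52, 717], [213, 172, 10, 6, 37], [190, 179, 6, 17, 56], [220, 178, 11, 5, 39], [189, 200, 11, 7, 39]]
4 [[209, 127, 45, 88, 1530], [190, 152, 24, 44, 369], [188, 198, 12, 9, 47]]
```

The other utensils are still swinging from the turn. There is plenty of time left, so I wait.

```bash
for k in $(seq 14); do python3 -m inch '[[[0,0,0,0,1],[0,0,0,0,1],[0,0,0,0,1],[0,0,0,0,1],[0,0,0,0,1],[0,0,0,0,1],[0,0,0,0,1],[0,0,0,0,1]]]' | tail -5 >/tmp/o; done; cat /tmp/o; python3 still.py
```

```text
time: 36.6
position: [0.3946, 0.2815, 0.4805]
tool_rot: [-0.672, -0.001, 0.74, -0.007]
ft_force: [-0.5, 0.6, -0.3]
grip_width: 0.0867
36.85
1 [[193, 153, 19, 20, 219], [237, 183, 12, 10, 62], [221, 195, 12, 4, 36], [236, 195, 5, 10, 41], [208, 201, 13, 7, 45], [223, 203, 7, 6, 34]]
2 [[243, 121, 9, 19, 64], [196, 133, 3, 12, 36], [192, 147, 20, 27, 302], [232, 149, 23, 45, 320], [241, 150, 6, 16, 68], [217, 192, 25, 13, 158], [208, 201, 29, 10, 132]]
3 [[195, 119, 8, 9, 56], [230, 121, 25, 73, 579], [190, 133, 22, 47, 398], [249, 133, 3, 11, 33], [215, 172, 9, 4, 33], [216, 178, 25, 27, 390], [208, 198, 29, 13, 174]]
4 [[195, 119, 8, 10, 59], [214, 126, 41, 79, 1235], [247, 128, 5, 17, 57], [190, 132, 22, 48, 423], [208, 198, 29, 13, 172]]
```

Run:
```python
from h import *
prev=None
for k in range(10):
    t=robot.get_obs()["time"];w=camera("wrist").max(2);s=camera("side").astype(int)
    c=lambda y:(lambda r:215+np.mean(np.flatnonzero(r>=200)))(w[y,215:300])
    top=np.flatnonzero(w[55,225:300]>=176)
    # dipper cup columns in side rows 170-190 ; strap in row 150
    print(round(t,2),[round(c(y),1) for y in(25,35,45)],"strap row55",len(top), "side disc tip", [int(v) for v in s[125:129,190:202].mean(2).argmin(1)] )
    if k in(0,5):cv2.imwrite(f"pics/side3{k}.png",s[:,:,::-1])
    if prev is not None:
        d=abs(s-prev).max(2)[90:240,160:262];print("   ",{n:int((d[a:b,x:y]>30).sum()) for n,(a,b,x,y) in dict(crown=(10,38,20,90),dip=(40,115,25,55),mid=(40,115,55,75),right=(40,115,75,100)).items()})
    prev=s
```

```text
36.85 [np.float64(260.5), np.float64(260.0), np.float64(260.0)] strap row55 37 side disc tip [11, 7, 9, 10]
36.95 [np.float64(260.5), np.float64(260.0), np.float64(260.0)] strap row55 36 side disc tip [11, 7, 9, 10]
    {'crown': 4, 'dip': 52, 'mid': 208, 'right': 101}
37.05 [np.float64(260.5), np.float64(260.0), np.float64(260.0)] strap row55 35 side disc tip [11, 7, 9, 10]
    {'crown': 2, 'dip': 143, 'mid': 132, 'right': 146}
37.15 [np.float64(260.5), np.float64(260.0), np.float64(259.5)] strap row55 42 side disc tip [11, 7, 9, 10]
    {'crown': 9, 'dip': 153, 'mid': 266, 'right': 224}
37.25 [np.float64(260.5), np.float64(260.0), np.float64(259.5)] strap row55 42 side disc tip [11, 7, 9, 10]
    {'crown': 0, 'dip': 138, 'mid': 221, 'right': 235}
37.35 [np.float64(260.5), np.float64(260.0), np.float64(260.0)] strap row55 41 side disc tip [11, 7, 9, 10]
    {'crown': 9, 'dip': 20, 'mid': 61, 'right': 88}
37.45 [np.float64(260.5), np.float64(260.0), np.float64(260.0)] strap row55 41 side disc tip [11, 7, 9, 10]
    {'crown': 7, 'dip': 133, 'mid': 188, 'right': 146}
37.55 [np.float64(260.5), np.float64(260.0), np.float64(260.0)] strap row55 41 side disc tip [11, 7, 9, 10]
    {'crown': 8, 'dip': 162, 'mid': 267, 'right': 209}
37.65 [np.float64(260.5), np.float64(260.0), np.float64(260.0)] strap row55 34 side disc tip [11, 7, 9, 10]
    {'crown': 2, 'dip': 151, 'mid': 261, 'right': 189}
37.75 [np.float64(260.5), np.float64(260.0), np.float64(259.5)] strap row55 32 side disc tip [11, 7, 9, 10]
    {'crown': 1, 'dip': 41, 'mid': 28, 'right': 96}[ WARN:0@3.718] global loadsave.cpp:1063 imwrite_ Unsupported depth image for selected encoder is fallbacked to CV_8U.
```

```bash
cat > amp.py <<'E'
from h import *
r={"cupW":[], "cupS":[]};ref={};ts=[]
for k in range(11):
    w=camera("wrist").max(2).astype(np.float32)[48:100,215:290]
    ts.append(robot.get_obs()["time"])
    if k==0:ref=w
    r["cupW"].append(np.round(cv2.phaseCorrelate(ref,w,cv2.createHanningWindow(w.shape[::-1],cv2.CV_32F))[0],1).tolist())
    col=w[:,255-215];r["cupS"].append(int(48+np.argmax(np.abs(np.diff(col[20:])))+20))
print(ts[0],ts[-1],r)
E
python3 amp.py
```

```text
37.9 38.4 {'cupW': [[0.5, 0.0], [0.3, 0.5], [0.2, 0.6], [-0.0, 0.7], [-0.2, 0.6], [-0.2, 0.3], [-0.7, 0.1], [-0.4, -0.3], [-0.6, -0.5], [-0.3, -0.9], [0.0, -1.0]], 'cupS': [75, 75, 75, 75, 75, 75, 75, 75, 75, 75, 75]}
```

The dipper is swinging only about 1–2 mm at the cup, and the crown is static. I let it damp further within the time limit.

```bash
for k in $(seq 22); do python3 -m inch '[[[0,0,0,0,1],[0,0,0,0,1],[0,0,0,0,1],[0,0,0,0,1],[0,0,0,0,1],[0,0,0,0,1],[0,0,0,0,1],[0,0,0,0,1]]]' | head -2 >/tmp/o; done; cat /tmp/o; python3 amp.py
python3 - <<'E'
from h import *
s=camera("side")[:,:,::-1].copy();cv2.imwrite("pics/side40.png",s);t=camera("top")[:,:,::-1].copy();cv2.imwrite("pics/top40.png",t)
for n,a in(("side",s),("top",t)):
    o=cv2.imread(f"pics/{n}0.png").astype(int);d=(abs(a-o).max(2)>40).astype('uint8')
    for nm,P in dict(beet=[.56,.008,.08],onion=[.697,.002,.07],carrot=[.481,.498,.09],ram=[.437,-.038,.02],masher=[.508,-.262,.12],tub=[.61,-.37,.07],bottle=None).items():
        if P is None:continue
        u,v=proj(n,[P])[0].astype(int);print(n,nm,(u,v),int(d[v-12:v+13,u-10:u+11].sum()),end="; ")
    b=o[:,:,2]-o[:,:,1];c=a[:,:,2].astype(int)-a[:,:,1];print(n,"red cap px old/new",(b[:,380:]>120).sum(),(c[:,380:]>120).sum())
E
```

```text
time: 53.07
position: [0.3946, 0.2815, 0.4805]
53.1167 53.6167 {'cupW': [[0.5, -0.0], [0.4, -0.3], [0.5, -0.6], [0.4, -0.7], [0.6, -1.2], [0.9, -0.8], [1.0, -1.0], [1.2, -1.1], [1.3, -0.9], [0.9, -0.8], [0.9, -1.0]], 'cupS': [75, 75, 75, 75, 75, 75, 75, 75, 75, 75, 75]}
side beet (np.int64(264), np.int64(213)) 0; side onion (np.int64(295), np.int64(201)) 0; side carrot (np.int64(170), np.int64(154)) 0; side ram (np.int64(243), np.int64(249)) 0; side masher (np.int64(309), np.int64(257)) 0; side tub (np.int64(359), np.int64(276)) 3; side red cap px old/new 146 146
top beet (np.int64(246), np.int64(180)) 0; top onion (np.int64(247), np.int64(141)) 0; top carrot (np.int64(105), np.int64(205)) 330; top ram (np.int64(259), np.int64(216)) 0; top masher (np.int64(327), np.int64(192)) 0; top tub (np.int64(353), np.int64(164)) 0; top red cap px old/new 3 40
```

```bash
python3 -c "
from rig import robot
print(robot.get_obs()['time'],robot.get_obs()['ft_force']);print(robot.hand_in())"
```

```text
53.7167 [-3.92865859e-05 -2.77860390e-01 -5.28907917e-01]
the job is handed in; nothing more can be done
None
```

The dipper is hanging on the carousel's empty hook, which points to the front, and I handed the job in at 53.7 s. I turned the crown anticlockwise by its knob (the wrist turned about 143°), gripped the dipper across its handle, and threaded the slot over the lip. Then I lowered it until the hook carried it, let go and backed off.

**Checks that passed:**
- **Hook direction:** measured within about 1.5° of straight ahead, and the crown did not move in the last pictures.
- **Dipper on the hook:** it met the hook at the expected height. After release, the strap's top bar spanned the hook at px 244–273, against a predicted 244–277.
- **Other things:** the beet, onion and carrot jars, the small pot and the masher are unchanged in the side view.

**Checks that were less clean:**
- **Not perfectly still:** the dipper was still swaying by about a pixel (1–2 mm at the cup) at hand-in. The other utensils were swinging slightly when last checked at about 38 s.
- **Utensils on their hooks:** I saw no sign that any of the other five had come off, but I did not check each one after hanging the dipper.
- **Carrot jar from above:** its patch differed from the first top picture, most likely because of the arm's position.
- **Water bottle:** its red cap covered the same number of pixels in the side view. In the top view the count went from 3 to 40, which I did not explain.
- **Tub:** the patch I compared may not have been on the tub, so it was not really checked.

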